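# Find and mark the balance point of a ballasted bar on a knife edge

## Task

One end of the steel bar on the little balancing stand is down: slide the bar along the knife edge, without lifting it off and without pressing it hard onto the stand, until it rests level by itself on the edge with both ends free. Then mark the balance point: set the aluminium rider astride the bar, exactly above the knife edge, fully down and let go, with the bar still level.

Things in the scene. Friction and masses are not known exactly. Their poses are not given: they have to be found in the camera images.
- stand_edge (a point): Middle of the knife edge of the balancing stand, on its crest, 60 mm above the bench: a steel blade with a flat crest 6 mm wide (stand's y) and 44 mm long (stand's x). The bar lies across it, along the stand's y; z is up. Gentle handling only: the bar must never bear on the stand with more than 35 N. Friction is ordinary (bar on stand about 0.5 to 0.7).
- stand: The stand, fixed; origin on the bench below the knife edge, same axes. Base 60 x 220 x 10 mm. At y = +80 and -80 mm are rubber-topped tilt stops, 12 mm long in y, tops 5 mm below the crest: an unbalanced bar leans about 0.06 rad onto one. Each has two guide cheeks, inner faces 16 mm either side of the middle, 18 mm long, 10 mm higher than the crest.
- bar_centre (a point): Geometric centre of the bar: a straight closed steel tube, 24 mm wide (x), 300 mm long (its y), 18 mm high (z), black end plugs. At the start it lies across the edge, one end down on a stop, its centre of mass 1.2 to 7 cm past the edge on the low side; the low end sticks out at least 17 cm from the edge.
- bar: The bar; origin mid-underside, same axes. 0.5 to 0.7 kg, unevenly loaded by a fixed ballast hidden inside: its centre of mass lies up to 18 mm either side of the bar's centre along y. It rests level on the crest alone when its centre of mass is within 3 mm of the middle of the crest.
- rider_grip (a point): Middle of the rider's upright grip fin, 14 mm thick (rider's x), 18 mm long (y), 24 mm high. At the start the rider stands on its two legs on the bench between robot and stand, this point 30 mm above the bench. When it sits on the level bar above the edge, this point is 36 mm above stand_edge.
- rider: The rider: a small aluminium saddle, 45 g, 39 x 18 x 42 mm; origin at the level of its feet, below the fin; same axes. The slot between its legs is 29 mm wide (x) and 12 mm deep, open below, runs along the rider's y and drops over the bar; the slot roof lies 18 mm below the fin's middle.
Things that resemble listed ones, but are neither listed nor needed, are in the scene too. Leave any green or yellow look-alike of the rider alone.

How it is judged:
By the outcome, as a careful person would: the job done as asked, in the order asked, and still so for the second after the job is handed in, with the robot touching nothing.
It also fails if it takes over 72 s, if anything falls off the work surface, if the arm or the gripper's body presses on something with over 40 N, if the wrist force passes 120 N, or if a joint passes its speed limit or range.

## Robot

A 6-joint arm with a two-finger parallel gripper is mounted at the origin on a cart in front of the work surface, level with it; the furniture and walls round the work are solid. World frame = base frame: x ahead of the robot, y to its left, z up, the work surface at z = 0. Lengths are in m, angles in rad, forces in N, time in s.
With the tool pointing down it reaches from about 0.35 to 0.975 m from the base axis. Payload 4.9 kg.
Tool frame: the origin (TCP) lies at the very end of the fingers, on their centre line; the grasp point (between the pads) lies 19 mm behind it; x points along the fingers, z is the direction in which the jaws open and shut, and the axes are right-handed (so a half turn about x gives the same grasp; the last joint's range is limited). The gripper opens to 85 mm and grips with 20 to 120 N. Pads are 22 mm wide; open, the fingers measure 114 mm over their backs; the gripper's body (76 mm by 85 mm) begins 54 mm behind the grasp point. The pads swing forward as they close: fully open they stand 13 mm farther back than shut.
Start: joints at [1.035, 0.053, 1.613, -0, 1.476, -0.119], TCP at [0.253, 0.571, 0.231] pointing down, gripper open.
Joint ranges: [-3.01, 3.01], [-1.01, 2.22], [0.06, 2.58], [-1.02, 4.17], [0.09, 2.62], [-3.14, 3.14]. Speed limits (rad/s): [2.57, 2.57, 3.14, 3.14, 3.14, 3.14].

## Interface

Orientations are given as a unit quaternion [w, x, y, z].
In Python, from plant import manip, viewer gives the robot as it stands.
- The arm moves only by the shell command python3 -m inch 'ROWS'. ROWS is JSON, a list of rows, each an object with "fingers": the opening, from -1 (shut) to 1 (fully open), so that 0 is half open; "delta_pos": the shift along the tool's x, y, z in cm, a list of three; "twist": the turn, a rotation vector about the tool's x, y, z in degrees, a list of three. A call has 1 to 5 rows; each row shifts and turns the commanded pose from where the row before left it, along the tool's axes as they then stand; what a row does not reach is not made up. A row lasts 1/8 s, in which the tool goes at most 62.5 mm and 10.7 degrees, less where a joint would pass 70% of its speed; a pose out of reach is approached as far as the arm can. A call is refused whole if a number of a shift passes 6.25 or a number of a turn 10.7, either way. A call with a gripper value outside its range is refused whole. The fingers move at their own pace and stop on an object; the grip force is fixed at half the most. Time passes only in rows, so rows that do not move let the fingers close. It gives the time, the measured TCP pose, the force and the opening at its end, in the units of the state.
- manip.state(): the state, without advancing time (a new reading comes with each control period).
- viewer.grab_frame(name): name is "scene" or "top" or "wrist"; returns a dict with "pixels" (480x640x3 uint8, blue, green, red), "range_z" (480x640 float32, m along the optical axis (not along the pixel's ray), 0 where there is no reading), "K" (3x3 intrinsics, pixels), "pose" (4x4, takes a point from camera to world coordinates). Camera axes: x right, y down, z forward; pixel columns grow to the right and rows downward; lengths in m; the calibration is good to about 2 mm. A picture is of the moment at which its call begins.
- manip.job_done(): hands the job in, once; it reports no verdict.
The state is a dict: "time": time; "joint_pos": joint angles; "joint_vel": joint speeds; "joint_efforts": joint torques, N m; "tool_pos": TCP position; "tool_rot": TCP orientation; "contact_force": force on the tool from outside, world axes, zero at the start; "ft_torque": the same for the moment, N m; "gripper_width": opening from 0.0 (shut) to 1.0 (fully open).
Only numpy, scipy, OpenCV 4.12 (cv2) and the standard library are available. Lean on these libraries where they do the work, as an engineer would, in place of code of your own. Each camera call takes 0.05 s, during which the arm holds its last target.

## Working session

There is one attempt and no reset: what is moved stays moved. The work goes in short steps, Python scripts to look and compute and a shell command to move; the robot and the scene stay as the last step left them, time stands still between calls to the robot, and variables do not carry over. Pictures are saved under pics/ and viewed, and the job is handed in when it is done.

```bash
mkdir -p pics; ls; cat > h.py <<'E'
import numpy as np, cv2
from plant import manip, viewer
def grab(n,fn=None):
    f=viewer.grab_frame(n)
    if fn: cv2.imwrite('pics/'+fn,f['pixels'])
    np.savez('/tmp/'+n+'.npz',**f)
    return f
def load(n): return dict(np.load('/tmp/'+n+'.npz'))
def ray(f,u,v):
    d=np.linalg.inv(f['K'])@[u,v,1.]; T=f['pose']; return T[:3,3],T[:3,:3]@d
def onz(f,u,v,z):
    o,d=ray(f,u,v); return o+d*(z-o[2])/d[2]
def dep(f,u,v):
    o,d=ray(f,u,v); return o+d*f['range_z'][int(v),int(u)]
def proj(f,p):
    T=f['pose']; c=T[:3,:3].T@(np.array(p)-T[:3,3]); q=f['K']@c; return q[:2]/q[2]
E
python3 - <<'E'
from h import *
for n in ['scene','top','wrist']:
    f=grab(n,n+'0.png'); print(n,f['K'].round(1).tolist(),f['pose'].round(3).tolist())
print(manip.state())
E
```

```text
pics
scene [[595.4, 0.0, 319.2], [0.0, 595.4, 237.8], [0.0, 0.0, 1.0]] [[-0.722, -0.337, 0.604, -0.033], [-0.692, 0.35, -0.632, 0.503], [0.001, -0.874, -0.486, 0.47], [0.0, 0.0, 0.0, 1.0]]
top [[552.0, 0.0, 324.9], [0.0, 552.0, 244.2], [0.0, 0.0, 1.0]] [[-0.066, -0.973, 0.22, 0.313], [-0.998, 0.065, -0.011, -0.02], [-0.003, -0.22, -0.976, 0.924], [0.0, 0.0, 0.0, 1.0]]
wrist [[338.8, 0.0, 321.2], [0.0, 338.8, 245.2], [0.0, 0.0, 1.0]] [[0.406, 0.877, 0.258, 0.187], [0.914, -0.388, -0.117, 0.602], [-0.002, 0.283, -0.959, 0.374], [0.0, 0.0, 0.0, 1.0]]
{'time': 0.15, 'joint_pos': array([ 1.03502069e+00,  5.32624359e-02,  1.61397731e+00, -1.90663552e-05,
        1.47600862e+00, -1.18985326e-01]), 'joint_vel': array([ 0.00041296, -0.00109001, -0.00367109, -0.0009064 , -0.00139908,
        0.00066856]), 'joint_efforts': array([ 1.02152459e-03, -3.94238913e+01, -3.70723379e+01, -1.28004731e-04,
        4.62839918e-03, -1.54056335e-05]), 'tool_pos': array([0.25276197, 0.57107389, 0.23031073]), 'tool_rot': array([ 0.59210449, -0.38600234,  0.59314865,  0.38547263]), 'contact_force': array([ 1.20306844, -0.3860685 , -0.11852339]), 'ft_torque': array([-0.00652862,  0.04676205,  0.03132744]), 'gripper_width': 1.0011411805447725}
```

View pics/scene0.png

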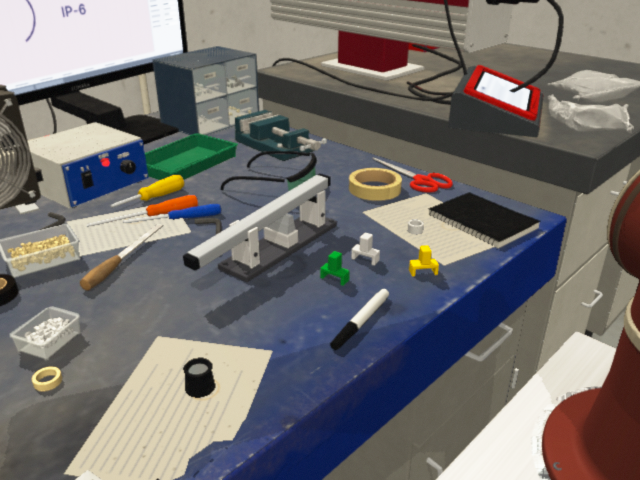

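View pics/top0.png

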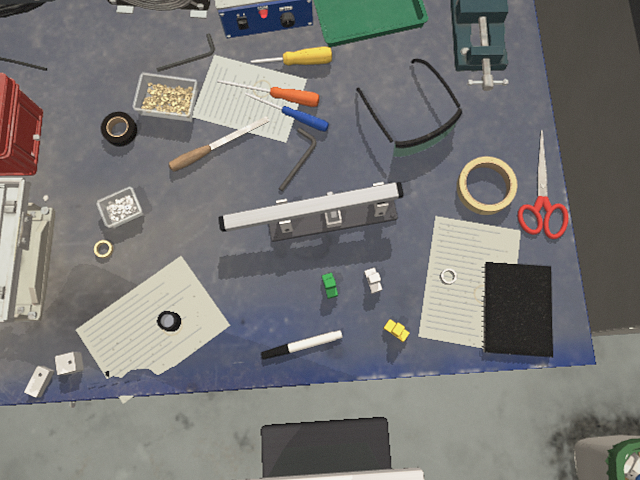

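View pics/wrist0.png

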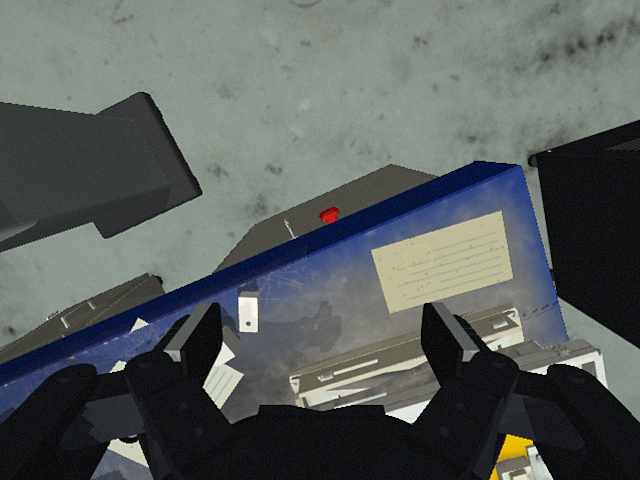

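The candidates for the rider are the green one at top (330,285), the yellow one at (396,329) and the pale, uncoloured one at (373,279). By the description it is the pale aluminium one. I'll check that with a close crop and measure the stand and bar.

```bash
python3 - <<'E'
from h import *
f=load('top')
c=f['pixels'][170:310,210:420]; cv2.imwrite('pics/topcrop.png',cv2.resize(c,None,fx=3.8,fy=3.8,interpolation=cv2.INTER_CUBIC))
s=load('scene')
c=s['pixels'][165:295,180:450]; cv2.imwrite('pics/scenecrop.png',cv2.resize(c,None,fx=2.9,fy=2.9,interpolation=cv2.INTER_CUBIC))
for u,v in [(230,219),(280,207),(334,203),(380,195),(395,192),(373,273),(371,287),(375,285),(330,285)]: print((u,v),dep(f,u,v).round(4))
E
```

```text
(230, 219) [0.558  0.1202 0.0665]
(280, 207) [0.5707 0.0384 0.0731]
(334, 203) [ 0.5703 -0.0484  0.0771]
(380, 195) [ 0.5764 -0.1221  0.0844]
(395, 192) [ 0.5787 -0.1459  0.0877]
(373, 273) [ 0.4621 -0.1063  0.0221]
(371, 287) [ 0.4392 -0.1011  0.0211]
(375, 285) [ 0.4423 -0.1081  0.0197]
(330, 285) [ 0.4438 -0.0335  0.043 ]
```

View pics/topcrop.png

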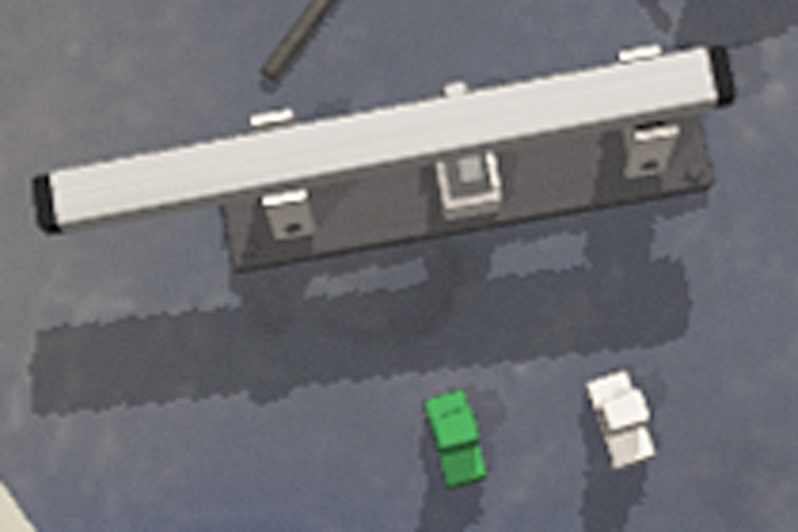

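View pics/scenecrop.png

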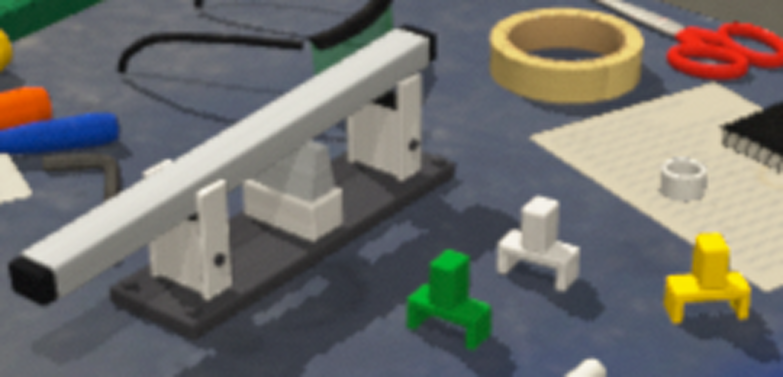

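The crop shows the pale rider at top px (373,279), standing on its legs, with two painted look-alikes near it. The bar's left (+y) end is low. Next I'll work out the geometry.

```bash
cat >> h.py <<'E'
def cloud(f):
    z=f['range_z'].astype(float); v,u=np.mgrid[:480,:640]
    d=np.linalg.inv(f['K'])@np.stack([u.ravel(),v.ravel(),np.ones(u.size)])
    P=(f['pose'][:3,:3]@(d*z.ravel())).T+f['pose'][:3,3]
    P=P.reshape(480,640,3); P[z==0]=np.nan; return P
def tooldelta(target,rot=None):
    from scipy.spatial.transform import Rotation as R
    s=manip.state(); q=s['tool_rot']; r=R.from_quat([*q[1:],q[0]])
    print('tool pos',s['tool_pos'].round(4),'axes x,y,z:',r.as_matrix().T.round(3).tolist(),'w',round(s['gripper_width'],3),'F',s['contact_force'].round(1),'t',s['time'])
    if target is not None: print(' delta cm in tool axes',(r.inv().apply(np.array(target)-s['tool_pos'])*100).round(2))
    return r
E
python3 - <<'E'
from h import *
f=load('top');P=cloud(f)
img=f['pixels'].astype(int)
m=np.zeros((480,640),bool);m[175:235,215:410]=1
g=(img.min(2)>140)&m&(P[...,2]>0.055)
n,l,st,c=cv2.connectedComponentsWithStats(g.astype(np.uint8)); k=1+st[1:,4].argmax()
Q=P[l==k]; print(st[1:])
# fit plane/direction
mu=np.median(Q,0); U,S,V=np.linalg.svd(Q-Q.mean(0),full_matrices=False); print('dir',V[0],'mean',Q.mean(0)); 
t=(Q-Q.mean(0))@V[0]; print('ext',t.min(),t.max(), np.std((Q-Q.mean(0))@V[2])); w=(Q-Q.mean(0))@V[1];print(np.percentile(w,[1,99]))
# black ends
for u,v in [(222,222),(401,190)]:print(onz(f,u,v,.065 if u<300 else .088), P[v,u])
b=(img.max(2)<45)&m
n,l,st,c=cv2.connectedComponentsWithStats(b.astype(np.uint8)); print(st,c)
tooldelta([.555,.17,.15])
E
```

```text
[[ 223  182  176   47 2459]
 [ 276  199   11    4   24]
 [ 377  203   11    4   23]
 [ 331  211    5    7   28]
 [ 338  210    1    1    1]
 [ 279  220   11    4   29]]
dir [-0.11395464  0.99185803 -0.05685062] mean [ 0.56969443 -0.0119002   0.07628714]
ext -0.13906737102241726 0.14345112502086582 0.002432291899352982
[-0.01167504  0.01926316]
[0.5542838  0.13349815 0.065     ] [0.5537136  0.13313611 0.067031  ]
[ 0.58129404 -0.15568692  0.088     ] [ 0.58199697 -0.15604316  0.08580854]
[[     0      0    640    480 307101]
 [   397    182      6     16     45]
 [   378    203      2      1      2]
 [   382    202      3      1      3]
 [   219    217      7     14     49]] [[319.50290947 239.51042165]
 [399.55555556 190.04444444]
 [378.5        203.        ]
 [383.         202.        ]
 [221.44897959 223.3877551 ]]
tool pos [0.2528 0.5711 0.2303] axes x,y,z: [[-0.001, -0.001, -1.0], [-0.914, 0.405, 0.0], [0.405, 0.914, -0.002]] w 1.001 F [ 1.2 -0.4 -0.1] t 0.15
 delta cm in tool axes [  8.06 -43.87 -24.43]
```

```bash
python3 - <<'E'
from h import *
f=load('top');T=lambda x,y,z,:onz(f,210+x/3.8-.5,170+y/3.8-.5,z).round(4)
print('near cheeks',T(284,198,.07),T(657,132,.07)); print('far',T(272,117,.07),T(641,52,.07))
print('blade near/far',T(470,158,.06),T(470,178,.06),T(456,90,.06))
print('base corners',T(237,270,.01),T(710,188,.01))
print('rider fin top',T(630,405,.042), 'front foot',T(633,450,.018))
print('bar ends corners',T(42,178,.068),T(48,230,.068),T(718,48,.088),T(727,103,.088))
E
```

```text
near cheeks [0.5468 0.033  0.07  ] [ 0.5651 -0.1264  0.07  ]
far [0.5828 0.0364 0.07  ] [ 0.6011 -0.1227  0.07  ]
blade near/far [ 0.5619 -0.0467  0.06  ] [ 0.5531 -0.0461  0.06  ] [ 0.5927 -0.0428  0.06  ]
base corners [0.5313 0.0594 0.01  ] [ 0.555  -0.1554  0.01  ]
rider fin top [ 0.4535 -0.1076  0.042 ] front foot [ 0.4375 -0.1096  0.018 ]
bar ends corners [0.563  0.1351 0.068 ] [0.5401 0.1331 0.068 ] [ 0.5947 -0.1529  0.088 ] [ 0.5704 -0.1543  0.088 ]
```

Stand_edge is about (0.574, -0.0447, 0.06). The stand's yaw is 6.4°, and the cheeks, blade and base agree on both values. The low end is at about (0.551, 0.135), roughly 180 mm from the edge, as expected. I'll turn the tool about 59.7° and move over beyond the low end, with the fingers closing.

```bash
python3 -m inch '[{"fingers":-1,"delta_pos":[0,-4.4,-2.4],"twist":[0,0,0]},{"fingers":-1,"delta_pos":[0,-4.4,-2.4],"twist":[0,0,0]},{"fingers":-1,"delta_pos":[0,-4.4,-2.4],"twist":[0,0,0]},{"fingers":-1,"delta_pos":[0,-4.4,-2.4],"twist":[0,0,0]},{"fingers":-1,"delta_pos":[0,-4.4,-2.4],"twist":[0,0,0]}]'
python3 -m inch '[{"fingers":-1,"delta_pos":[0,-4.4,-2.4],"twist":[0,0,0]},{"fingers":-1,"delta_pos":[0,-4.4,-2.4],"twist":[0,0,0]},{"fingers":-1,"delta_pos":[0,-4.4,-2.4],"twist":[0,0,0]},{"fingers":-1,"delta_pos":[0,-4.4,-2.4],"twist":[0,0,0]},{"fingers":-1,"delta_pos":[0,0,0],"twist":[9.9,0,0]}]'
python3 -m inch '[{"fingers":-1,"delta_pos":[0,0,0],"twist":[10,0,0]},{"fingers":-1,"delta_pos":[0,0,0],"twist":[10,0,0]},{"fingers":-1,"delta_pos":[0,0,0],"twist":[10,0,0]},{"fingers":-1,"delta_pos":[0,0,0],"twist":[10,0,0]},{"fingers":-1,"delta_pos":[0,0,0],"twist":[0,0,0]}]'
python3 -c "
from h import *
tooldelta([.5475,.1665,.12])"
```

```text
time: 0.78
tool_pos: [0.4062, 0.3712, 0.231]
tool_rot: [0.592, -0.386, 0.593, 0.386]
contact_force: [0.2, 0.3, 0.7]
gripper_width: -0.002
time: 1.4
tool_pos: [0.5291, 0.2109, 0.2308]
tool_rot: [0.625, -0.33, 0.626, 0.33]
contact_force: [-0.1, 0.7, -0.8]
gripper_width: -0.0
time: 2.02
tool_pos: [0.5274, 0.2136, 0.2309]
tool_rot: [0.7, -0.1, 0.7, 0.1]
contact_force: [0.1, -0.2, 0.5]
gripper_width: 0.001
tool pos [0.5274 0.2136 0.2309] axes x,y,z: [[-0.001, -0.0, -1.0], [-0.281, 0.96, 0.0], [0.96, 0.281, -0.001]] w 0.001 F [ 0.1 -0.2  0.5] t 2.025
 delta cm in tool axes [11.09 -5.08  0.61]
```

Now the last 10°, then down to beside the end.

```bash
python3 -m inch '[{"fingers":-1,"delta_pos":[0,-2.5,0.3],"twist":[0,0,0]},{"fingers":-1,"delta_pos":[0,-2.5,0.3],"twist":[9.9,0,0]},{"fingers":-1,"delta_pos":[4,0,0],"twist":[0,0,0]},{"fingers":-1,"delta_pos":[4,0,0],"twist":[0,0,0]},{"fingers":-1,"delta_pos":[0,0,0],"twist":[0,0,0]}]'
python3 - <<'E'
from h import *
tooldelta([.5475,.1665,.045])
f=grab('wrist','w1.png');
E
```

```text
time: 2.65
tool_pos: [0.5445, 0.1667, 0.147]
tool_rot: [0.703, -0.04, 0.709, 0.039]
contact_force: [-0.2, -0.4, -0.5]
gripper_width: -0.002
tool pos [0.5445 0.1667 0.147 ] axes x,y,z: [[-0.008, -0.001, -1.0], [-0.112, 0.994, -0.0], [0.994, 0.112, -0.009]] w -0.002 F [-0.2 -0.4 -0.5] t 2.65
 delta cm in tool axes [10.2  -0.05  0.38]
```

View pics/w1.png

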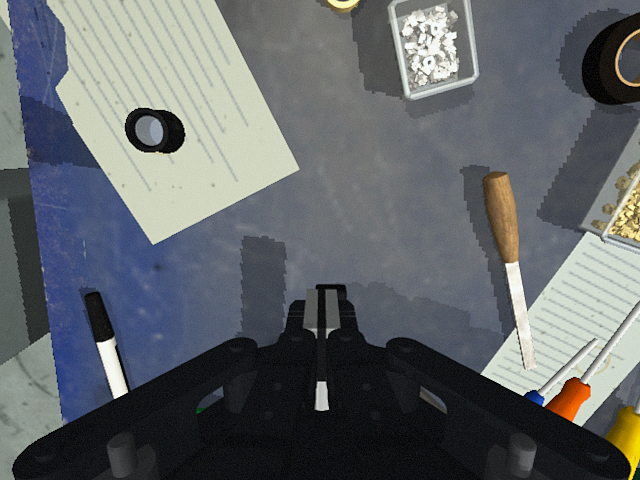

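The wrist view shows the closed fingers at about (322,310) and the bar's black plug just peeking past them at (332,290). The area below is free, so I'll lower.

```bash
python3 -m inch '[{"fingers":-1,"delta_pos":[4,0,0.2],"twist":[0,0,0]},{"fingers":-1,"delta_pos":[4,0,0.2],"twist":[0,0,0]},{"fingers":-1,"delta_pos":[2.2,0,0],"twist":[0,0.4,0]},{"fingers":-1,"delta_pos":[0,0,0],"twist":[0,0,0]}]'
python3 - <<'E'
from h import *
tooldelta([.551,.1355,.045])
f=grab('scene','s2.png');c=f['pixels'][100:340,100:420]; cv2.imwrite('pics/s2c.png',cv2.resize(c,None,fx=2.5,fy=2.5))
E
```

```text
time: 3.2
tool_pos: [0.5511, 0.1678, 0.049]
tool_rot: [0.703, -0.039, 0.709, 0.039]
contact_force: [-0.9, 0.5, 0.5]
gripper_width: -0.0
tool pos [0.5511 0.1678 0.049 ] axes x,y,z: [[-0.008, -0.001, -1.0], [-0.111, 0.994, -0.0], [0.994, 0.111, -0.009]] w -0.0 F [-0.9  0.5  0.5] t 3.2
 delta cm in tool axes [ 0.4  -3.21 -0.37]
```

View pics/s2c.png

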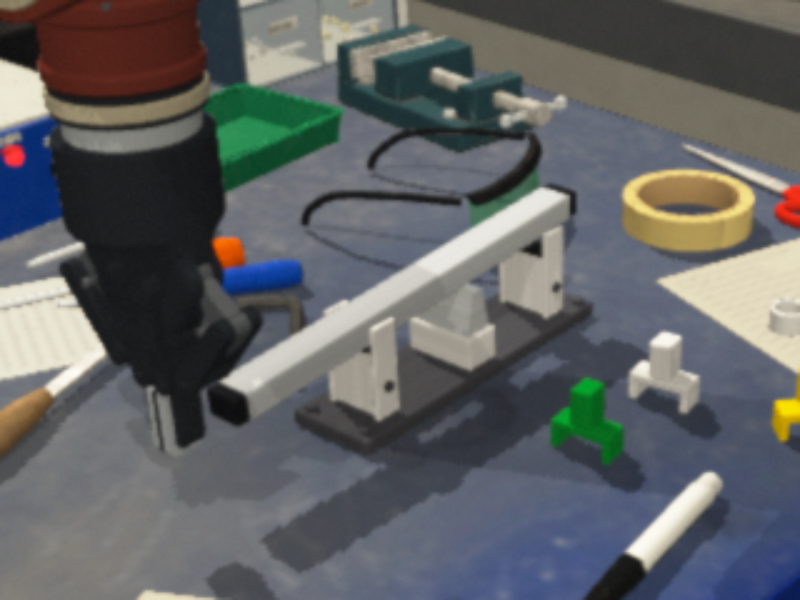

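The fingers stand just clear of the low plug (crop px 230,400). I'll approach it.

```bash
python3 -m inch '[{"fingers":-1,"delta_pos":[0.3,-0.7,-0.3],"twist":[0,0,0]},{"fingers":-1,"delta_pos":[0,-0.5,0],"twist":[0,0,0]},{"fingers":-1,"delta_pos":[0,-0.3,0],"twist":[0,0,0]},{"fingers":-1,"delta_pos":[0,0,0],"twist":[0,0,0]}]'
python3 -m inch '[{"fingers":-1,"delta_pos":[0,-0.3,0],"twist":[0,0,0]},{"fingers":-1,"delta_pos":[0,-0.3,0],"twist":[0,0,0]},{"fingers":-1,"delta_pos":[0,0,0],"twist":[0,0,0]}]'
python3 - <<'E'
from h import *
tooldelta([.551,.1355,.045])
f=grab('scene','s3.png');c=f['pixels'][100:340,100:420]; cv2.imwrite('pics/s3c.png',cv2.resize(c,None,fx=2.5,fy=2.5))
E
```

```text
time: 3.75
tool_pos: [0.5503, 0.1522, 0.0468]
tool_rot: [0.704, -0.039, 0.708, 0.039]
contact_force: [0.3, -0.4, 0.3]
gripper_width: 0.0
time: 4.12
tool_pos: [0.5508, 0.1471, 0.0466]
tool_rot: [0.704, -0.039, 0.708, 0.039]
contact_force: [-1.0, 4.4, 1.1]
gripper_width: -0.0
tool pos [0.5508 0.1471 0.0466] axes x,y,z: [[-0.007, 0.0, -1.0], [-0.11, 0.994, 0.001], [0.994, 0.11, -0.007]] w -0.0 F [-1.   4.4  1.1] t 4.125
 delta cm in tool axes [ 0.16 -1.16 -0.1 ]
```

View pics/s3c.png

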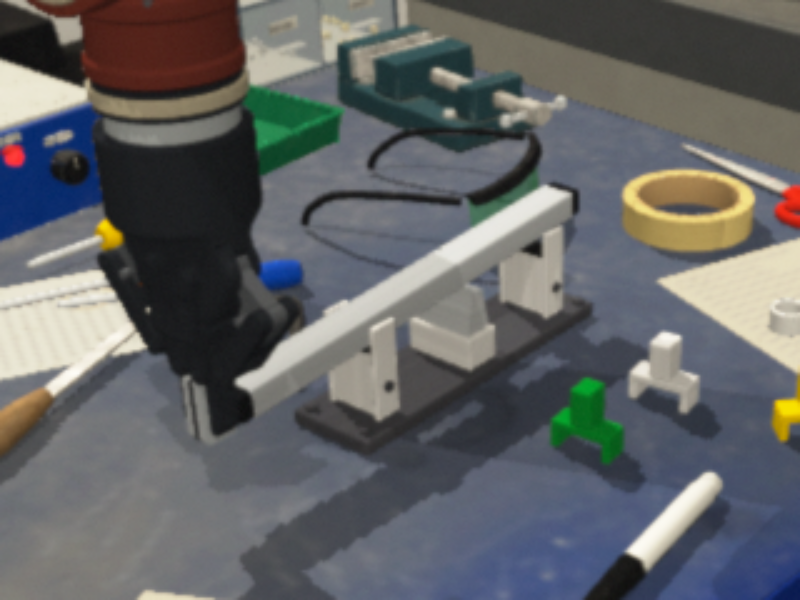

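Contact at 4.4 N with the plug fully covered by the fingers, and the bar is sliding. I'll push in small steps, backing off and measuring the tilt after each.

```bash
cat >> h.py <<'E'
E0=np.array([.574,-.0447,.06]); SY=np.array([-.1124,.9937,0]); SX=np.array([.9937,.1124,0])
def bartilt(tag=None):
    f=grab('top',tag); P=cloud(f); d=P-E0; s=d@SY; x=d@SX; z=d[...,2]
    m=(abs(x)<.009)&(s>-.21)&(s<.14)&(z>.004)&(z<.045)&(f['pixels'].min(2)>130)
    ss=s[m]; zz=z[m]
    for _ in range(4):
        p=np.polyfit(ss,zz,1); r=zz-np.polyval(p,ss); k=abs(r)<2.5*r.std()+1e-4; ss,zz=ss[k],zz[k]
    xx=x[m]; print('slope',p[0].round(4),'z at edge mm',(p[1]*1000).round(1),'s range',ss.min().round(3),ss.max().round(3),'n',len(ss))
    # bar axis in x at -y end black plug
    return f
E
python3 -m inch '[{"fingers":-1,"delta_pos":[0,-0.4,0],"twist":[0,0,0]},{"fingers":-1,"delta_pos":[0,-0.4,0],"twist":[0,0,0]},{"fingers":-1,"delta_pos":[0,0,0],"twist":[0,0,0]}]'
python3 - <<'E'
from h import *
tooldelta(None); bartilt('t4.png')
E
```

```text
time: 4.55
tool_pos: [0.552, 0.1389, 0.0469]
tool_rot: [0.704, -0.039, 0.708, 0.039]
contact_force: [0.6, 5.5, 2.9]
gripper_width: 0.001
tool pos [0.552  0.1389 0.0469] axes x,y,z: [[-0.006, -0.0, -1.0], [-0.11, 0.994, 0.001], [0.994, 0.11, -0.006]] w 0.001 F [0.6 5.5 2.9] t 4.55
slope -0.0607 z at edge mm 18.7 s range -0.117 0.14 n 1710
```

```bash
python3 -m inch '[{"fingers":-1,"delta_pos":[0,-0.3,0],"twist":[0,0,0]},{"fingers":-1,"delta_pos":[0,0,0],"twist":[0,0,0]},{"fingers":-1,"delta_pos":[0,0.3,0],"twist":[0,0,0]},{"fingers":-1,"delta_pos":[0,0,0],"twist":[0,0,0]}]'
python3 - <<'E'
from h import *
bartilt()
E
python3 -m inch '[{"fingers":-1,"delta_pos":[0,-0.3,0],"twist":[0,0,0]},{"fingers":-1,"delta_pos":[0,-0.3,0],"twist":[0,0,0]},{"fingers":-1,"delta_pos":[0,0,0],"twist":[0,0,0]},{"fingers":-1,"delta_pos":[0,0.3,0],"twist":[0,0,0]},{"fingers":-1,"delta_pos":[0,0,0],"twist":[0,0,0]}]'
python3 - <<'E'
from h import *
bartilt()
E
```

```text
time: 5.1
tool_pos: [0.5511, 0.1381, 0.0457]
tool_rot: [0.703, -0.04, 0.709, 0.038]
contact_force: [0.4, -0.0, 0.1]
gripper_width: 0.003
slope -0.0592 z at edge mm 18.6 s range -0.12 0.14 n 1714
time: 5.78
tool_pos: [0.552, 0.1354, 0.0463]
tool_rot: [0.704, -0.04, 0.708, 0.039]
contact_force: [-0.1, -0.2, 0.4]
gripper_width: 0.002
slope -0.0594 z at edge mm 18.6 s range -0.124 0.14 n 1747
```

```bash
python3 -m inch '[{"fingers":-1,"delta_pos":[0,-0.3,0],"twist":[0,0,0]},{"fingers":-1,"delta_pos":[0,-0.3,0],"twist":[0,0,0]},{"fingers":-1,"delta_pos":[0,0,0],"twist":[0,0,0]},{"fingers":-1,"delta_pos":[0,0.3,0],"twist":[0,0,0]},{"fingers":-1,"delta_pos":[0,0,0],"twist":[0,0,0]}]'
python3 - <<'E'
from h import *
bartilt()
E
python3 -m inch '[{"fingers":-1,"delta_pos":[0,-0.3,0],"twist":[0,0,0]},{"fingers":-1,"delta_pos":[0,-0.3,0],"twist":[0,0,0]},{"fingers":-1,"delta_pos":[0,0,0],"twist":[0,0,0]},{"fingers":-1,"delta_pos":[0,0.3,0],"twist":[0,0,0]},{"fingers":-1,"delta_pos":[0,0,0],"twist":[0,0,0]}]'
python3 - <<'E'
from h import *
bartilt('t6.png')
E
```

```text
time: 6.45
tool_pos: [0.5522, 0.1323, 0.0462]
tool_rot: [0.704, -0.04, 0.709, 0.039]
contact_force: [-0.2, -0.9, 0.7]
gripper_width: -0.001
slope -0.0179 z at edge mm 18.6 s range -0.127 0.14 n 1781
time: 7.12
tool_pos: [0.5526, 0.1295, 0.0463]
tool_rot: [0.704, -0.039, 0.708, 0.039]
contact_force: [-0.1, -0.1, -0.3]
gripper_width: 0.003
slope 0.0305 z at edge mm 18.5 s range -0.131 0.14 n 1798
```

```bash
python3 - <<'E'
from h import *
f=load('top')
c=f['pixels'][150:310,210:420]; cv2.imwrite('pics/t6c.png',cv2.resize(c,None,fx=3.7,fy=3.7,interpolation=cv2.INTER_CUBIC))
E
```

```text
(no output)
```

View pics/t6c.png

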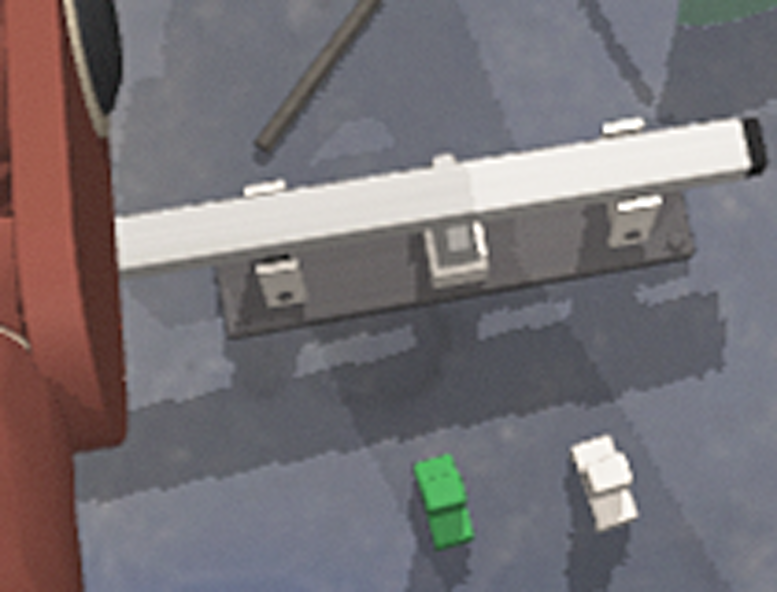

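```bash
python3 -m inch '[{"fingers":-1,"delta_pos":[0,0.3,0],"twist":[0,0,0]},{"fingers":-1,"delta_pos":[0,0,0],"twist":[0,0,0]},{"fingers":-1,"delta_pos":[0,0,0],"twist":[0,0,0]}]'
python3 - <<'E'
from h import *
bartilt()
E
python3 -m inch '[{"fingers":-1,"delta_pos":[0,0,0],"twist":[0,0,0]},{"fingers":-1,"delta_pos":[0,0,0],"twist":[0,0,0]},{"fingers":-1,"delta_pos":[0,0,0],"twist":[0,0,0]}]'
python3 - <<'E'
from h import *
bartilt('t7.png')
f=load('top')
c=f['pixels'][150:310,210:420]; cv2.imwrite('pics/t7c.png',cv2.resize(c,None,fx=3.7,fy=3.7,interpolation=cv2.INTER_CUBIC))
E
```

```text
time: 7.55
tool_pos: [0.5522, 0.1327, 0.0463]
tool_rot: [0.704, -0.039, 0.708, 0.039]
contact_force: [-0.4, -1.1, 0.6]
gripper_width: 0.004
slope 0.0461 z at edge mm 18.6 s range -0.131 0.14 n 1769
time: 7.98
tool_pos: [0.5522, 0.1326, 0.0463]
tool_rot: [0.704, -0.039, 0.708, 0.039]
contact_force: [-0.2, -0.1, -0.7]
gripper_width: -0.001
slope 0.0078 z at edge mm 18.5 s range -0.13 0.14 n 1793
```

```bash
python3 -m inch '[{"fingers":-1,"delta_pos":[0,0,0],"twist":[0,0,0]},{"fingers":-1,"delta_pos":[0,0,0],"twist":[0,0,0]},{"fingers":-1,"delta_pos":[0,0,0],"twist":[0,0,0]}]'
python3 - <<'E'
from h import *
bartilt()
E
python3 -m inch '[{"fingers":-1,"delta_pos":[0,0,0],"twist":[0,0,0]},{"fingers":-1,"delta_pos":[0,0,0],"twist":[0,0,0]},{"fingers":-1,"delta_pos":[0,0,0],"twist":[0,0,0]}]'
python3 - <<'E'
from h import *
bartilt()
E
```

```text
time: 8.4
tool_pos: [0.5522, 0.1326, 0.0463]
tool_rot: [0.704, -0.039, 0.708, 0.039]
contact_force: [0.2, 0.1, 1.2]
gripper_width: 0.006
slope 0.0418 z at edge mm 18.6 s range -0.131 0.14 n 1793
time: 8.82
tool_pos: [0.5522, 0.1326, 0.0463]
tool_rot: [0.704, -0.039, 0.708, 0.039]
contact_force: [1.0, 1.0, 0.4]
gripper_width: 0.001
slope 0.0273 z at edge mm 18.6 s range -0.131 0.14 n 1788
```

```bash
python3 -m inch '[{"fingers":-1,"delta_pos":[0,0,0],"twist":[0,0,0]},{"fingers":-1,"delta_pos":[0,0,0],"twist":[0,0,0]},{"fingers":-1,"delta_pos":[0,0,0],"twist":[0,0,0]},{"fingers":-1,"delta_pos":[0,0,0],"twist":[0,0,0]},{"fingers":-1,"delta_pos":[0,0,0],"twist":[0,0,0]}]'
python3 - <<'E'
from h import *
bartilt();bartilt();bartilt();bartilt()
E
python3 -m inch '[{"fingers":-1,"delta_pos":[0,0,0],"twist":[0,0,0]},{"fingers":-1,"delta_pos":[0,0,0],"twist":[0,0,0]},{"fingers":-1,"delta_pos":[0,0,0],"twist":[0,0,0]},{"fingers":-1,"delta_pos":[0,0,0],"twist":[0,0,0]},{"fingers":-1,"delta_pos":[0,0,0],"twist":[0,0,0]}]'
python3 - <<'E'
from h import *
bartilt();bartilt();bartilt();bartilt()
E
```

```text
time: 9.5
tool_pos: [0.5522, 0.1326, 0.0464]
tool_rot: [0.704, -0.039, 0.708, 0.039]
contact_force: [0.7, -0.3, -0.2]
gripper_width: 0.002
slope 0.0397 z at edge mm 18.5 s range -0.131 0.14 n 1795
slope 0.0399 z at edge mm 18.5 s range -0.131 0.14 n 1790
slope 0.0399 z at edge mm 18.5 s range -0.131 0.14 n 1776
slope 0.0397 z at edge mm 18.5 s range -0.131 0.14 n 1794
time: 10.32
tool_pos: [0.5522, 0.1326, 0.0463]
tool_rot: [0.704, -0.039, 0.709, 0.039]
contact_force: [-0.2, 0.1, 0.6]
gripper_width: 0.003
slope 0.0274 z at edge mm 18.5 s range -0.131 0.14 n 1789
slope 0.0309 z at edge mm 18.5 s range -0.13 0.14 n 1776
slope 0.0344 z at edge mm 18.6 s range -0.131 0.14 n 1783
slope 0.0348 z at edge mm 18.5 s range -0.131 0.14 n 1782
```

```bash
python3 -m inch '[{"fingers":-1,"delta_pos":[0,0,0],"twist":[0,0,0]},{"fingers":-1,"delta_pos":[0,0,0],"twist":[0,0,0]},{"fingers":-1,"delta_pos":[0,0,0],"twist":[0,0,0]},{"fingers":-1,"delta_pos":[0,0,0],"twist":[0,0,0]},{"fingers":-1,"delta_pos":[0,0,0],"twist":[0,0,0]}]'
python3 - <<'E'
from h import *
bartilt();bartilt();bartilt();bartilt();bartilt();bartilt();bartilt('t8.png')
f=load('top')
c=f['pixels'][150:310,210:420]; cv2.imwrite('pics/t8c.png',cv2.resize(c,None,fx=3.7,fy=3.7,interpolation=cv2.INTER_CUBIC))
f=grab('scene','s8.png');c=f['pixels'][100:340,140:460]; cv2.imwrite('pics/s8c.png',cv2.resize(c,None,fx=2.5,fy=2.5))
tooldelta(None)
E
```

```text
time: 11.15
tool_pos: [0.5522, 0.1326, 0.0463]
tool_rot: [0.704, -0.039, 0.709, 0.039]
contact_force: [-0.4, 1.0, 0.2]
gripper_width: -0.001
slope 0.0127 z at edge mm 18.5 s range -0.131 0.14 n 1798
slope 0.0155 z at edge mm 18.5 s range -0.13 0.14 n 1784
slope 0.0188 z at edge mm 18.5 s range -0.131 0.14 n 1778
slope 0.023 z at edge mm 18.5 s range -0.131 0.14 n 1796
slope 0.0275 z at edge mm 18.5 s range -0.131 0.14 n 1797
slope 0.0303 z at edge mm 18.5 s range -0.131 0.14 n 1787
slope 0.032 z at edge mm 18.5 s range -0.131 0.14 n 1795
tool pos [0.5522 0.1326 0.0463] axes x,y,z: [[-0.007, -0.001, -1.0], [-0.11, 0.994, -0.0], [0.994, 0.11, -0.007]] w -0.0 F [ 0.3 -0.8 -0.2] t 11.55
```

View pics/t8c.png

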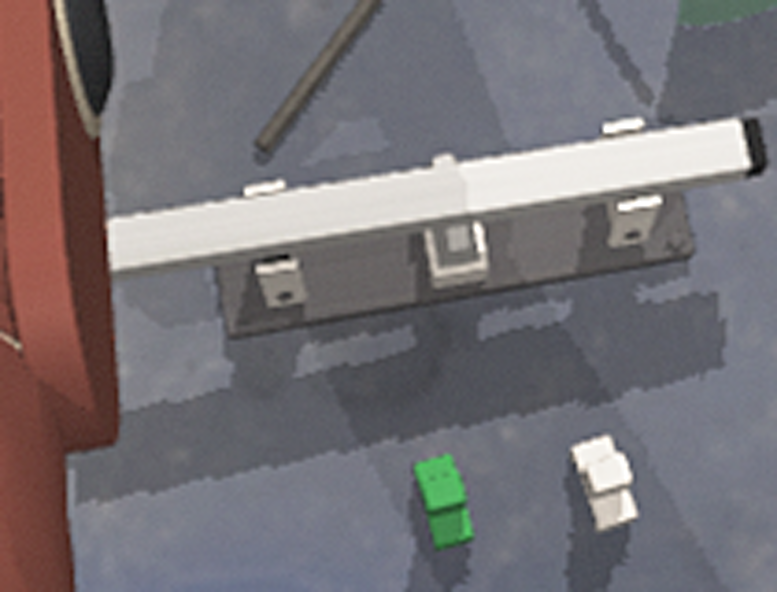

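View pics/s8c.png

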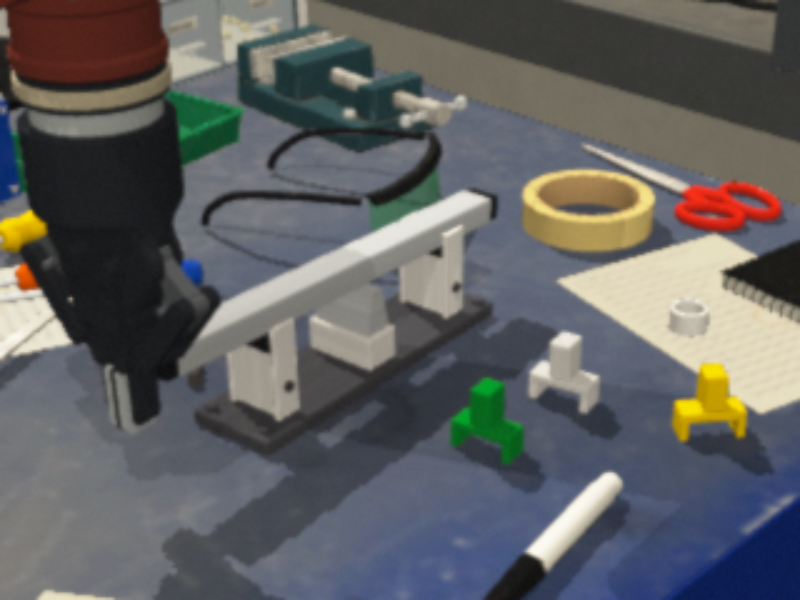

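```bash
python3 -m inch '[{"fingers":-1,"delta_pos":[0,0.5,0],"twist":[0,0,0]},{"fingers":-1,"delta_pos":[0,0.5,0],"twist":[0,0,0]},{"fingers":-1,"delta_pos":[0,0.5,0],"twist":[0,0,0]}]'
python3 - <<'E'
from h import *
for i in range(22): bartilt()
E
```

```text
time: 11.92
tool_pos: [0.5505, 0.148, 0.0463]
tool_rot: [0.704, -0.039, 0.708, 0.039]
contact_force: [0.0, -0.6, -0.6]
gripper_width: 0.001
slope 0.0188 z at edge mm 18.6 s range -0.131 0.14 n 1773
slope 0.0156 z at edge mm 18.5 s range -0.131 0.14 n 1792
slope 0.0131 z at edge mm 18.5 s range -0.131 0.14 n 1788
slope 0.0127 z at edge mm 18.4 s range -0.131 0.14 n 1795
slope 0.0116 z at edge mm 18.6 s range -0.131 0.14 n 1787
slope 0.015 z at edge mm 18.5 s range -0.131 0.14 n 1797
slope 0.0178 z at edge mm 18.5 s range -0.131 0.14 n 1796
slope 0.0222 z at edge mm 18.5 s range -0.131 0.14 n 1794
slope 0.0236 z at edge mm 18.5 s range -0.131 0.14 n 1780
slope 0.0273 z at edge mm 18.5 s range -0.131 0.14 n 1800
slope 0.0303 z at edge mm 18.5 s range -0.131 0.14 n 1789
slope 0.0307 z at edge mm 18.6 s range -0.131 0.14 n 1805
slope 0.0321 z at edge mm 18.6 s range -0.131 0.14 n 1793
slope 0.0325 z at edge mm 18.5 s range -0.131 0.14 n 1780
slope 0.0325 z at edge mm 18.5 s range -0.131 0.14 n 1791
slope 0.0322 z at edge mm 18.5 s range -0.131 0.14 n 1799
slope 0.0293 z at edge mm 18.4 s range -0.131 0.14 n 1780
slope 0.027 z at edge mm 18.5 s range -0.131 0.14 n 1783
slope 0.0237 z at edge mm 18.6 s range -0.131 0.14 n 1797
slope 0.0206 z at edge mm 18.5 s range -0.131 0.14 n 1797
slope 0.0181 z at edge mm 18.4 s range -0.131 0.14 n 1801
slope 0.0151 z at edge mm 18.5 s range -0.131 0.14 n 1787
```

The bar isn't lying on a stop. It is rocking about a tilt of 0.022 rad (range 0.012–0.033, decaying), so it is balanced but about 1 mm too far. I'll go over to the other end and push back slightly.

```bash
python3 -m inch '[{"fingers":-1,"delta_pos":[-5,0,0],"twist":[0,0,0]},{"fingers":-1,"delta_pos":[-5,0,0],"twist":[0,0,0]},{"fingers":-1,"delta_pos":[0,-4.5,0],"twist":[0,0,0]},{"fingers":-1,"delta_pos":[0,-4.5,0],"twist":[0,0,0]},{"fingers":-1,"delta_pos":[0,-4.5,0],"twist":[0,0,0]}]'
python3 -m inch '[{"fingers":-1,"delta_pos":[0,-4.5,0],"twist":[0,0,0]},{"fingers":-1,"delta_pos":[0,-4.5,0],"twist":[0,0,0]},{"fingers":-1,"delta_pos":[0,-4.5,0],"twist":[0,0,0]},{"fingers":-1,"delta_pos":[0,-4.5,0],"twist":[0,0,0]},{"fingers":-1,"delta_pos":[0,-4.5,0],"twist":[0,0,0]}]'
python3 - <<'E'
from h import *
bartilt()
print(E0-SY*.17)
f=grab('wrist','w9.png')
tooldelta([.5931,-.2136,.05])
E
```

```text
time: 13.65
tool_pos: [0.5662, 0.0123, 0.1467]
tool_rot: [0.704, -0.039, 0.708, 0.039]
contact_force: [0.3, -0.8, -0.4]
gripper_width: 0.002
time: 14.28
tool_pos: [0.5909, -0.2117, 0.1463]
tool_rot: [0.704, -0.039, 0.708, 0.039]
contact_force: [0.1, 0.7, 0.3]
gripper_width: 0.0
slope 0.0224 z at edge mm 18.5 s range -0.117 0.14 n 1672
[ 0.593108 -0.213629  0.06    ]
tool pos [ 0.591  -0.2142  0.1465] axes x,y,z: [[-0.006, -0.002, -1.0], [-0.106, 0.994, -0.002], [0.994, 0.106, -0.007]] w -0.004 F [-1.   0.6  1. ] t 14.375
 delta cm in tool axes [9.65 0.05 0.28]
```

View pics/w9.png

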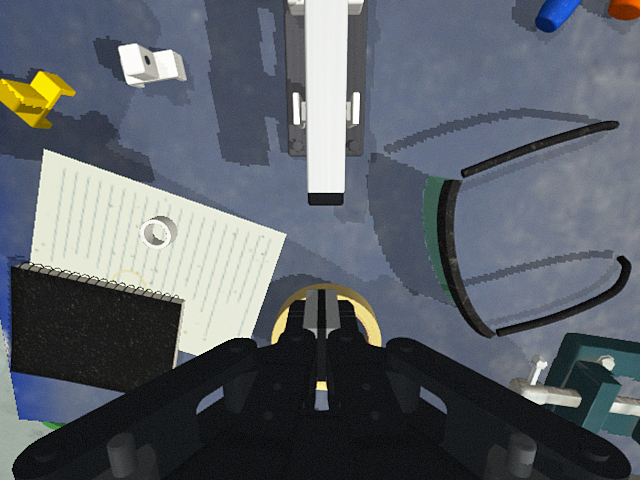

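```bash
python3 - <<'E'
from h import *
f=load('wrist');P=cloud(f)
print('plug end top', P[202,326], onz(f,326,204,.078-.003))
a=P[278:300,275:300].reshape(-1,3);a=P[300:330,270:290].reshape(-1,3); print('tape',np.nanmax(a,0),np.nanmin(a,0))
t=load('top');P=cloud(t);m=np.zeros((480,640),bool);m[150:220,450:525]=1
m&=(P[...,2]>.012)&(P[...,2]<.06);Q=P[m];print('tape top',Q.min(0),Q.max(0))
E
```

```text
plug end top [ 0.59018306 -0.17887127  0.07472965] [ 0.59031732 -0.1801031   0.075     ]
tape [ 0.57962057 -0.20522985  0.18684614] [ 5.50014125e-01 -3.18476430e-01 -5.53699560e-05]
tape top [ 0.53986017 -0.37607369  0.01206837] [ 0.56267205 -0.36687414  0.01240312]
```

```bash
python3 - <<'E'
from h import *
t=load('top')
print(onz(t,458,184,.02),onz(t,518,184,.02),onz(t,487,212,.02),onz(t,487,157,.02))
print(onz(t,458,184,.03))
tooldelta(E0-SY*.158)
E
```

```text
[ 0.60726956 -0.26557898  0.02      ] [ 0.60031113 -0.36843909  0.02      ] [ 0.55420244 -0.30876765  0.02      ] [ 0.65294889 -0.32175545  0.02      ]
[ 0.60401594 -0.26286065  0.03      ]
tool pos [ 0.591  -0.2142  0.1465] axes x,y,z: [[-0.006, -0.002, -1.0], [-0.106, 0.994, -0.002], [0.994, 0.106, -0.007]] w -0.004 F [-1.   0.6  1. ] t 14.375
 delta cm in tool axes [8.65 1.25 0.27]
```

The plug end is at s = -0.136 (wrist px 326,204). The tape roll starts at y = -0.263, well clear of the fingers. I'll lower and approach.

```bash
python3 -m inch '[{"fingers":-1,"delta_pos":[4.5,0,0.25],"twist":[0,0,0]},{"fingers":-1,"delta_pos":[4.5,0.5,0],"twist":[0,0,0]},{"fingers":-1,"delta_pos":[0.6,0.5,0],"twist":[0,0,0]},{"fingers":-1,"delta_pos":[0,0.3,0],"twist":[0,0,0]},{"fingers":-1,"delta_pos":[0,0.1,0],"twist":[0,0,0]}]'
python3 - <<'E'
from h import *
tooldelta(None)
f=grab('wrist'); c=f['pixels'][150:420,180:480]; cv2.imwrite('pics/w10c.png',cv2.resize(c,None,fx=2.2,fy=2.2))
bartilt()
E
```

```text
time: 15.0
tool_pos: [0.5929, -0.1964, 0.0531]
tool_rot: [0.705, -0.04, 0.707, 0.038]
contact_force: [-0.2, 0.4, 0.0]
gripper_width: 0.001
tool pos [ 0.5929 -0.1964  0.0531] axes x,y,z: [[-0.003, -0.003, -1.0], [-0.111, 0.994, -0.002], [0.994, 0.111, -0.003]] w 0.001 F [-0.2  0.4  0. ] t 15.0
slope 0.0156 z at edge mm 18.5 s range -0.079 0.14 n 1431
```

View pics/w10c.png

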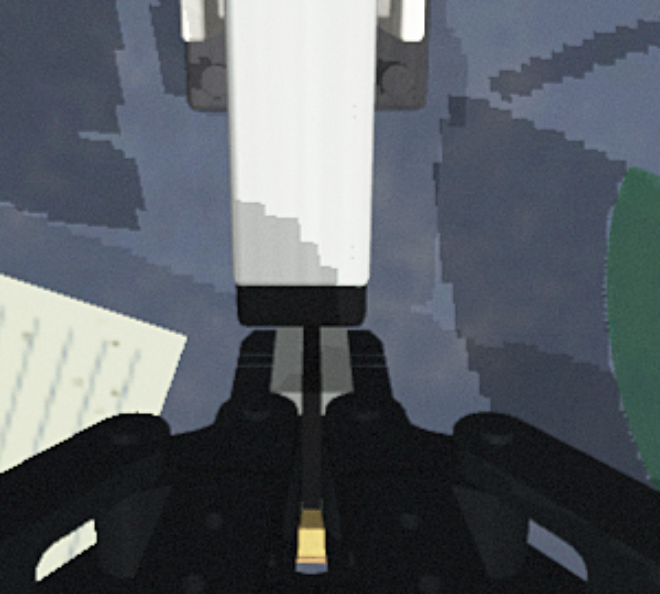

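The crop shows the fingers centred behind the plug with a gap of a few millimetres. I'll creep in.

```bash
for i in 1; do python3 -m inch '[{"fingers":-1,"delta_pos":[0,0.2,0],"twist":[0,0,0]},{"fingers":-1,"delta_pos":[0,0,0],"twist":[0,0,0]}]'; done
python3 -m inch '[{"fingers":-1,"delta_pos":[0,0.1,0],"twist":[0,0,0]},{"fingers":-1,"delta_pos":[0,0,0],"twist":[0,0,0]}]'
python3 -m inch '[{"fingers":-1,"delta_pos":[0,0.1,0],"twist":[0,0,0]},{"fingers":-1,"delta_pos":[0,0,0],"twist":[0,0,0]}]'
python3 -c "
from h import *
bartilt()"
```

```text
time: 15.35
tool_pos: [0.5912, -0.1941, 0.0509]
tool_rot: [0.704, -0.039, 0.708, 0.039]
contact_force: [-0.3, -0.3, -0.4]
gripper_width: 0.001
time: 15.6
tool_pos: [0.5909, -0.1934, 0.0504]
tool_rot: [0.704, -0.039, 0.708, 0.039]
contact_force: [-0.5, -1.6, -0.1]
gripper_width: 0.001
time: 15.85
tool_pos: [0.5911, -0.1929, 0.0507]
tool_rot: [0.704, -0.04, 0.708, 0.038]
contact_force: [0.3, -4.2, -0.4]
gripper_width: -0.001
slope 0.0272 z at edge mm 18.4 s range -0.074 0.14 n 1419
```

```bash

python3 -m inch '[{"fingers":-1,"delta_pos":[0,0.1,0],"twist":[0,0,0]},{"fingers":-1,"delta_pos":[0,0,0],"twist":[0,0,0]}]'
python3 -m inch '[{"fingers":-1,"delta_pos":[0,-0.5,0],"twist":[0,0,0]},{"fingers":-1,"delta_pos":[0,0,0],"twist":[0,0,0]},{"fingers":-1,"delta_pos":[0,0,0],"twist":[0,0,0]}]'
python3 -c "
from h import *
for i in range(20): bartilt()"
```

```text
time: 16.15
tool_pos: [0.5907, -0.1912, 0.0504]
tool_rot: [0.704, -0.039, 0.708, 0.039]
contact_force: [0.7, -3.5, 0.1]
gripper_width: -0.001
time: 16.52
tool_pos: [0.5909, -0.1956, 0.0499]
tool_rot: [0.703, -0.039, 0.709, 0.039]
contact_force: [0.0, -0.1, -0.2]
gripper_width: 0.002
slope -0.0572 z at edge mm 18.7 s range -0.078 0.14 n 1421
slope -0.0486 z at edge mm 18.7 s range -0.079 0.14 n 1413
slope -0.0345 z at edge mm 18.6 s range -0.079 0.14 n 1439
slope -0.0166 z at edge mm 18.6 s range -0.079 0.14 n 1436
slope 0.0042 z at edge mm 18.5 s range -0.079 0.14 n 1428
slope 0.0193 z at edge mm 18.5 s range -0.079 0.14 n 1443
slope 0.0244 z at edge mm 18.5 s range -0.079 0.14 n 1420
slope 0.0186 z at edge mm 18.5 s range -0.079 0.14 n 1446
slope 0.0036 z at edge mm 18.5 s range -0.079 0.14 n 1442
slope -0.0151 z at edge mm 18.5 s range -0.079 0.14 n 1444
slope -0.0316 z at edge mm 18.6 s range -0.079 0.14 n 1432
slope -0.043 z at edge mm 18.6 s range -0.079 0.14 n 1437
slope -0.0494 z at edge mm 18.6 s range -0.079 0.14 n 1418
slope -0.0515 z at edge mm 18.6 s range -0.079 0.14 n 1426
slope -0.0487 z at edge mm 18.6 s range -0.079 0.14 n 1417
slope -0.0404 z at edge mm 18.6 s range -0.079 0.14 n 1420
slope -0.0275 z at edge mm 18.6 s range -0.079 0.14 n 1425
slope -0.0093 z at edge mm 18.5 s range -0.079 0.14 n 1425
slope 0.0073 z at edge mm 18.5 s range -0.079 0.14 n 1431
slope 0.0193 z at edge mm 18.5 s range -0.079 0.14 n 1429
```

```bash

python3 -m inch '[{"fingers":-1,"delta_pos":[-4,0,0],"twist":[0,0,0]},{"fingers":-1,"delta_pos":[-5,0,0],"twist":[0,0,0]},{"fingers":-1,"delta_pos":[0,0,0],"twist":[0,0,0]},{"fingers":-1,"delta_pos":[0,0,0],"twist":[0,0,0]},{"fingers":-1,"delta_pos":[0,0,0],"twist":[0,0,0]}]'
python3 -m inch '[{"fingers":-1,"delta_pos":[0,0,0],"twist":[0,0,0]},{"fingers":-1,"delta_pos":[0,0,0],"twist":[0,0,0]},{"fingers":-1,"delta_pos":[0,0,0],"twist":[0,0,0]},{"fingers":-1,"delta_pos":[0,0,0],"twist":[0,0,0]},{"fingers":-1,"delta_pos":[0,0,0],"twist":[0,0,0]}]'
python3 -m inch '[{"fingers":-1,"delta_pos":[0,0,0],"twist":[0,0,0]},{"fingers":-1,"delta_pos":[0,0,0],"twist":[0,0,0]},{"fingers":-1,"delta_pos":[0,0,0],"twist":[0,0,0]},{"fingers":-1,"delta_pos":[0,0,0],"twist":[0,0,0]},{"fingers":-1,"delta_pos":[0,0,0],"twist":[0,0,0]}]'
python3 -c "
from h import *
for i in range(22): bartilt()"
```

```text
time: 18.15
tool_pos: [0.5906, -0.1955, 0.1381]
tool_rot: [0.702, -0.039, 0.71, 0.039]
contact_force: [0.2, 0.1, -0.3]
gripper_width: 0.002
time: 18.77
tool_pos: [0.5918, -0.196, 0.1404]
tool_rot: [0.704, -0.039, 0.708, 0.039]
contact_force: [0.1, -0.4, 0.3]
gripper_width: 0.003
time: 19.4
tool_pos: [0.5918, -0.196, 0.1403]
tool_rot: [0.704, -0.039, 0.708, 0.039]
contact_force: [0.8, 0.8, -0.3]
gripper_width: 0.0
slope 0.0003 z at edge mm 18.6 s range -0.094 0.14 n 1478
slope -0.0115 z at edge mm 18.6 s range -0.094 0.14 n 1516
slope -0.0209 z at edge mm 18.6 s range -0.093 0.14 n 1526
slope -0.0278 z at edge mm 18.5 s range -0.093 0.14 n 1531
slope -0.0296 z at edge mm 18.6 s range -0.093 0.14 n 1526
slope -0.0255 z at edge mm 18.6 s range -0.094 0.14 n 1519
slope -0.0185 z at edge mm 18.5 s range -0.094 0.14 n 1513
slope -0.0086 z at edge mm 18.5 s range -0.094 0.14 n 1532
slope 0.0009 z at edge mm 18.6 s range -0.094 0.14 n 1517
slope 0.0086 z at edge mm 18.5 s range -0.094 0.14 n 1512
slope 0.0071 z at edge mm 18.5 s range -0.094 0.14 n 1532
slope 0.0008 z at edge mm 18.5 s range -0.094 0.14 n 1520
slope -0.0103 z at edge mm 18.5 s range -0.094 0.14 n 1501
slope -0.0179 z at edge mm 18.5 s range -0.094 0.14 n 1519
slope -0.0239 z at edge mm 18.5 s range -0.094 0.14 n 1509
slope -0.0243 z at edge mm 18.5 s range -0.094 0.14 n 1528
slope -0.0226 z at edge mm 18.5 s range -0.093 0.14 n 1520
slope -0.0144 z at edge mm 18.5 s range -0.094 0.14 n 1506
slope -0.0053 z at edge mm 18.5 s range -0.094 0.14 n 1533
slope 0.0034 z at edge mm 18.5 s range -0.094 0.14 n 1519
slope 0.0073 z at edge mm 18.4 s range -0.094 0.14 n 1533
slope 0.005 z at edge mm 18.4 s range -0.094 0.14 n 1513
```

It is swinging down towards about -0.008, roughly level. While it settles I'll shift over to see the rider with the wrist camera, with the fingers opening.

```bash

python3 -m inch '[{"fingers":-1,"delta_pos":[-1,-1,-4.5],"twist":[0,0,0]},{"fingers":0,"delta_pos":[-1,0,-4.5],"twist":[0,0,0]},{"fingers":0,"delta_pos":[-1,0,-4.5],"twist":[0,0,0]},{"fingers":0,"delta_pos":[0,0,0],"twist":[0,0,0]}]'
python3 - <<'E'
from h import *
tooldelta(None)
f=grab('wrist','w11.png')
for i in range(12): bartilt()
E
```

```text
time: 21.0
tool_pos: [0.4574, -0.2212, 0.172]
tool_rot: [0.704, -0.039, 0.708, 0.038]
contact_force: [0.7, -0.1, 0.9]
gripper_width: 0.498
tool pos [ 0.4574 -0.2212  0.172 ] axes x,y,z: [[-0.006, -0.002, -1.0], [-0.108, 0.994, -0.001], [0.994, 0.108, -0.006]] w 0.498 F [ 0.7 -0.1  0.9] t 21.0
slope -0.0077 z at edge mm 18.5 s range -0.128 0.14 n 1768
slope -0.0149 z at edge mm 18.6 s range -0.128 0.14 n 1761
slope -0.0197 z at edge mm 18.5 s range -0.128 0.14 n 1785
slope -0.0202 z at edge mm 18.5 s range -0.127 0.14 n 1772
slope -0.0167 z at edge mm 18.5 s range -0.128 0.14 n 1766
slope -0.0115 z at edge mm 18.5 s range -0.128 0.14 n 1769
slope -0.0036 z at edge mm 18.5 s range -0.128 0.14 n 1745
slope 0.0021 z at edge mm 18.5 s range -0.128 0.14 n 1776
slope 0.004 z at edge mm 18.5 s range -0.128 0.14 n 1783
slope 0.0 z at edge mm 18.6 s range -0.128 0.14 n 1764
slope -0.0071 z at edge mm 18.5 s range -0.128 0.14 n 1778
slope -0.0133 z at edge mm 18.5 s range -0.128 0.14 n 1763
```

View pics/w11.png

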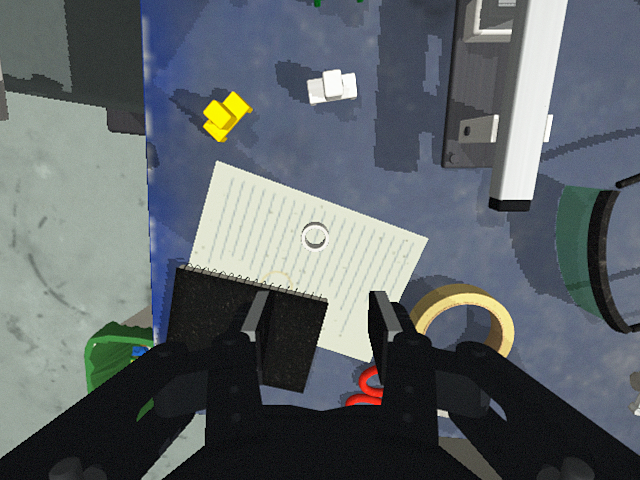

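The rider is at wrist px (333,83) with its legs left and right. The bar's mean tilt is about -0.008 and the swing is still decaying, which I accept as level. Next I'll measure the rider.

```bash
python3 - <<'E'
from h import *
f=load('wrist')
x0,y0=290,55
c=f['pixels'][y0:y0+60,x0:x0+80]; cv2.imwrite('pics/w11c.png',cv2.resize(c,None,fx=9,fy=9,interpolation=cv2.INTER_CUBIC))
P=cloud(f); img=f['pixels']
m=np.zeros((480,640),np.uint8); m[55:115,295:370]=1
w=(img.min(2)>150)&(m>0); 
n,l,st,cc=cv2.connectedComponentsWithStats(w.astype(np.uint8));k=1+st[1:,4].argmax();print(st[k],cc[k])
Q=P[l==k]; z=Q[:,2]; print(np.percentile(z,[1,20,50,80,99]))
fin=(l==k)&(P[...,2]>.034); v,u=np.nonzero(fin); print('fin px',u.min(),u.max(),v.min(),v.max(),P[fin].mean(0))
top=(l==k)&(P[...,2]>.012)
cnt=np.argwhere(l==k)[:,::-1].astype(np.float32); r=cv2.minAreaRect(cnt); print(r)
bx=cv2.boxPoints(r); print([onz(f,a,b,.015).round(4).tolist() for a,b in bx])
E
```

```text
[ 307   69   50   36 1209] [332.10090984  86.1025641 ]
[nan nan nan nan nan]
fin px 323 343 69 96 [ 0.45323522 -0.10434014  0.04262395]
((331.6495056152344, 85.14738464355469), (30.858016967773438, 49.287841796875), 79.28687286376953)
[[0.4301, -0.0962, 0.015], [0.4679, -0.0854, 0.015], [0.4755, -0.1071, 0.015], [0.4369, -0.1182, 0.015]]
```

View pics/w11c.png

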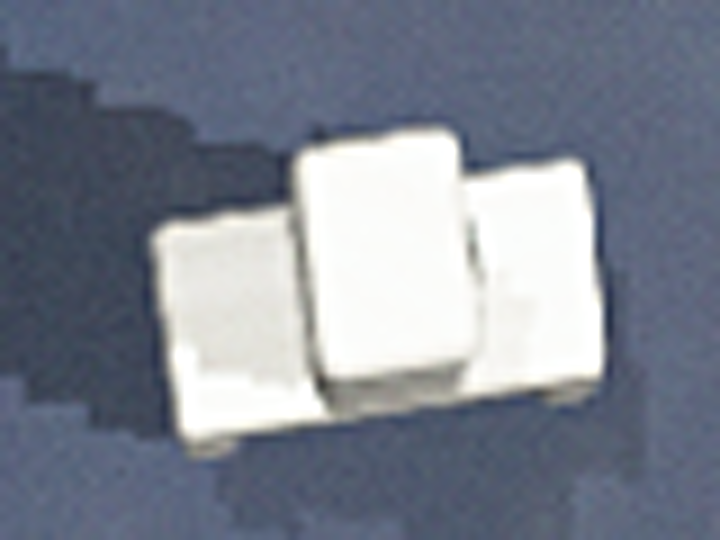

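```bash
python3 - <<'E'
from h import *
f=load('wrist'); g=lambda X,Y,z:onz(f,290+X/9-.5,55+Y/9-.5,z)
S=[g(*p,.018) for p in [(155,225),(588,160),(600,380),(180,435)]]
F=[g(*p,.042) for p in [(298,155),(452,130),(472,360),(325,380)]]
for n,q in (('saddle',S),('fin',F)):
    q=np.array(q); print(n,q.mean(0).round(4)); d=(q[1]-q[0]+q[2]-q[3])/2; e=(q[0]-q[3]+q[1]-q[2])/2
    print(' x len',np.linalg.norm(d),'ang',np.degrees(np.arctan2(d[1],d[0])),'y len',np.linalg.norm(e),'ang-90',np.degrees(np.arctan2(e[1],e[0]))-90)
tooldelta([.4535,-.104,.15])
E
```

```text
saddle [ 0.4529 -0.1041  0.018 ]
 x len 0.03838716348558002 ang 13.444615818119965 y len 0.017713843935915036 ang-90 12.04702062919209
fin [ 0.4529 -0.1043  0.042 ]
 x len 0.012415113891292927 ang 13.863792307501578 y len 0.01714171839007143 ang-90 13.145037290131086
tool pos [ 0.459  -0.2207  0.1711] axes x,y,z: [[-0.007, -0.001, -1.0], [-0.11, 0.994, 0.0], [0.994, 0.11, -0.007]] w 0.5 F [0.1 0.2 0.3] t 21.65
 delta cm in tool axes [ 2.11 11.66  0.75]
```

The sizes match the rider: saddle 38×18 mm, fin 12×17 mm. It is at (0.4529, -0.1042) with a yaw of 13.2°. I'll move above it.

```bash

python3 -m inch '[{"fingers":0,"delta_pos":[0,4,0.25],"twist":[0,0,0]},{"fingers":0,"delta_pos":[0,4,0.25],"twist":[0,0,0]},{"fingers":0,"delta_pos":[3,3.65,0.25],"twist":[0,0,0]},{"fingers":0,"delta_pos":[4,0,0],"twist":[-6.9,0,0]},{"fingers":0,"delta_pos":[3,0,0],"twist":[0,0,0]}]'
python3 -m inch '[{"fingers":0,"delta_pos":[0,0,0],"twist":[0,0,0]}]'
python3 - <<'E'
from h import *
tooldelta([.4529,-.1042,.022])
bartilt()
f=grab('wrist'); cv2.imwrite('pics/w12c.png',f['pixels'][150:480,120:520])
E
```

```text
time: 22.28
tool_pos: [0.4524, -0.1034, 0.0698]
tool_rot: [0.7, -0.082, 0.705, 0.082]
contact_force: [-0.9, 0.2, -0.1]
gripper_width: 0.501
time: 22.4
tool_pos: [0.4507, -0.1032, 0.0686]
tool_rot: [0.698, -0.08, 0.707, 0.082]
contact_force: [0.5, -0.7, 0.4]
gripper_width: 0.495
tool pos [ 0.4507 -0.1032  0.0686] axes x,y,z: [[-0.013, 0.001, -1.0], [-0.229, 0.973, 0.004], [0.973, 0.229, -0.012]] w 0.495 F [ 0.5 -0.7  0.4] t 22.4
 delta cm in tool axes [ 4.66 -0.16  0.25]
slope -0.0005 z at edge mm 18.5 s range -0.127 0.14 n 1213
```

View pics/w12c.png

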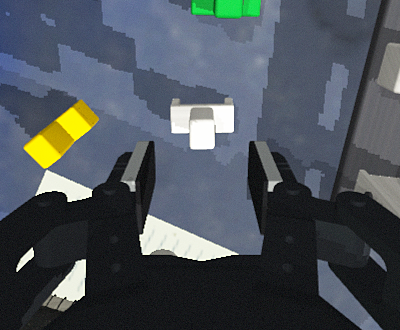

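The fin (203,128) lies midway between the pads and is aligned with them. I'll descend and grip.

```bash

python3 -m inch '[{"fingers":0,"delta_pos":[1.5,-0.16,0.2],"twist":[0,-0.7,0]},{"fingers":0,"delta_pos":[1.6,0,0],"twist":[0,0,0]},{"fingers":0,"delta_pos":[1.3,0,0],"twist":[0,0,0]},{"fingers":0,"delta_pos":[0,0,0],"twist":[0,0,0]}]'
python3 -c "
from h import *
tooldelta([.4529,-.1042,.022])
f=grab('wrist'); cv2.imwrite('pics/w13c.png',f['pixels'][200:480,120:520])"
```

```text
time: 23.0
tool_pos: [0.4543, -0.1049, 0.026]
tool_rot: [0.703, -0.08, 0.701, 0.082]
contact_force: [0.0, -0.2, 0.9]
gripper_width: 0.5
tool pos [ 0.4543 -0.1049  0.026 ] axes x,y,z: [[0.003, 0.003, -1.0], [-0.229, 0.974, 0.002], [0.974, 0.229, 0.003]] w 0.5 F [ 0.  -0.2  0.9] t 23.0
 delta cm in tool axes [ 0.4   0.1  -0.12]
```

View pics/w13c.png

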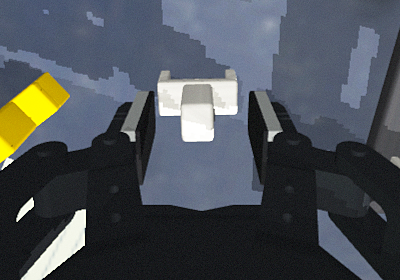

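```bash

python3 -m inch '[{"fingers":0,"delta_pos":[0.35,0.1,-0.12],"twist":[0,0,0]},{"fingers":-1,"delta_pos":[0,0,0],"twist":[0,0,0]},{"fingers":-1,"delta_pos":[0,0,0],"twist":[0,0,0]},{"fingers":-1,"delta_pos":[0,0,0],"twist":[0,0,0]},{"fingers":-1,"delta_pos":[0,0,0],"twist":[0,0,0]}]'
python3 -m inch '[{"fingers":-1,"delta_pos":[-2,0,0],"twist":[0,0,0]},{"fingers":-1,"delta_pos":[-3,0,0],"twist":[0,0,0]},{"fingers":-1,"delta_pos":[-5,0,0],"twist":[0,0,0]},{"fingers":-1,"delta_pos":[-3,0,0],"twist":[6.9,0,0]},{"fingers":-1,"delta_pos":[0,0,0],"twist":[0,0,0]}]'
python3 -c "
from h import *
tooldelta(E0+[0,0,.09]); bartilt()
f=grab('wrist'); cv2.imwrite('pics/w14c.png',f['pixels'][150:480,120:520])
f=grab('scene');cv2.imwrite('pics/s14c.png',cv2.resize(f['pixels'][60:320,160:480],None,fx=2.3,fy=2.3))"
```

```text
time: 23.68
tool_pos: [0.4542, -0.1047, 0.0241]
tool_rot: [0.705, -0.081, 0.7, 0.082]
contact_force: [0.4, -0.4, 2.5]
gripper_width: 0.147
time: 24.3
tool_pos: [0.4549, -0.1055, 0.1565]
tool_rot: [0.71, -0.04, 0.702, 0.039]
contact_force: [0.0, -0.7, -0.9]
gripper_width: 0.146
tool pos [ 0.4549 -0.1055  0.1565] axes x,y,z: [[0.01, -0.0, -1.0], [-0.111, 0.994, -0.001], [0.994, 0.111, 0.01]] w 0.146 F [ 0.  -0.7 -0.9] t 24.3
 delta cm in tool axes [ 0.78  4.73 12.5 ]
slope -0.0028 z at edge mm 18.6 s range -0.01 0.14 n 980
```

View pics/w14c.png

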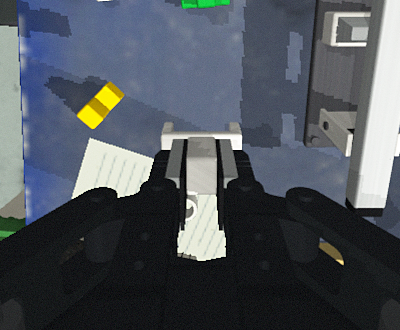

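View pics/s14c.png

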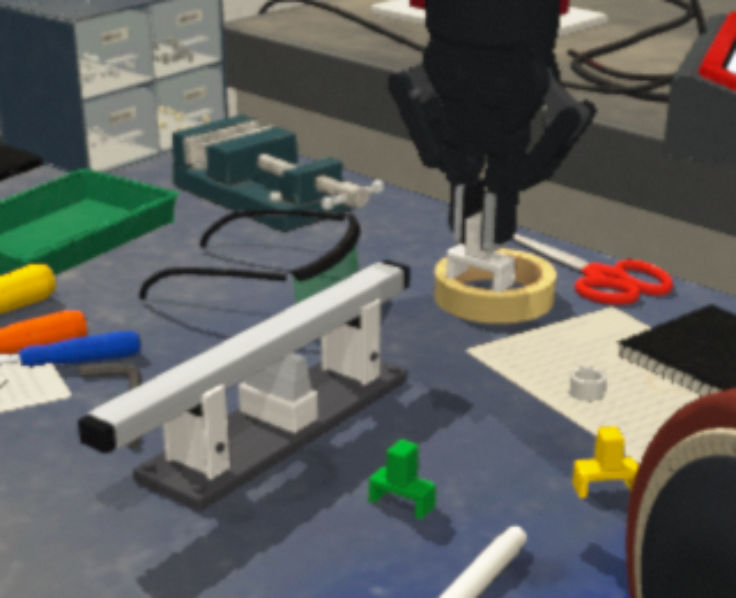

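The rider is gripped (12.4 mm opening, held upright). I'll go over the bar on the near side of the blade, so the wrist camera sees both the blade and the bar.

```bash

python3 -m inch '[{"fingers":-1,"delta_pos":[-1,0,4.2],"twist":[0,-0.5,0]},{"fingers":-1,"delta_pos":[0,-1.5,4.2],"twist":[0,0,0]},{"fingers":-1,"delta_pos":[0,-1.5,4.4],"twist":[0,0,0]},{"fingers":-1,"delta_pos":[0,-1,0],"twist":[0,0,0]},{"fingers":-1,"delta_pos":[0,0,0],"twist":[0,0,0]}]'
python3 -c "
from h import *
tooldelta(E0+[0,0,.09]); bartilt()
f=grab('wrist','w15.png')"
```

```text
time: 25.08
tool_pos: [0.5833, -0.1306, 0.1627]
tool_rot: [0.709, -0.038, 0.703, 0.04]
contact_force: [0.3, -0.1, -0.7]
gripper_width: 0.148
tool pos [ 0.5833 -0.1306  0.1627] axes x,y,z: [[0.01, 0.004, -1.0], [-0.11, 0.994, 0.003], [0.994, 0.11, 0.01]] w 0.148 F [ 0.3 -0.1 -0.7] t 25.075
 delta cm in tool axes [1.3  8.64 0.01]
slope -0.011 z at edge mm 18.6 s range -0.002 0.14 n 905
```

View pics/w15.png

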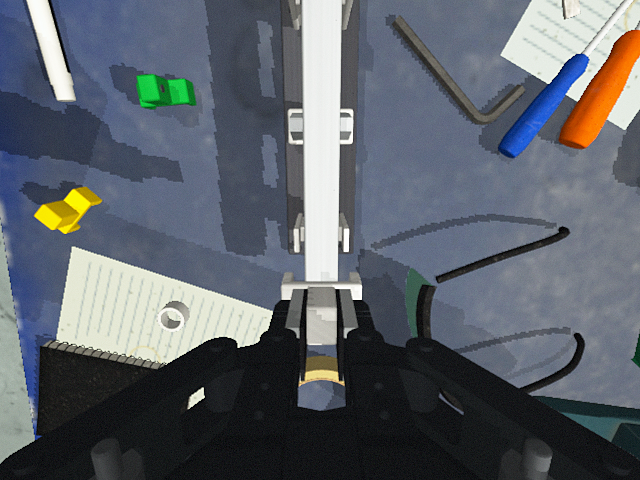

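The blade is visible on both sides of the bar, at (297,127) and (348,127). I'll zoom in and measure.

```bash
python3 - <<'E'
from h import *
f=load('wrist')
c=f['pixels'][95:160,280:365]; cv2.imwrite('pics/w15c.png',cv2.resize(c,None,fx=9,fy=9,interpolation=cv2.INTER_CUBIC))
E
```

```text
(no output)
```

View pics/w15c.png

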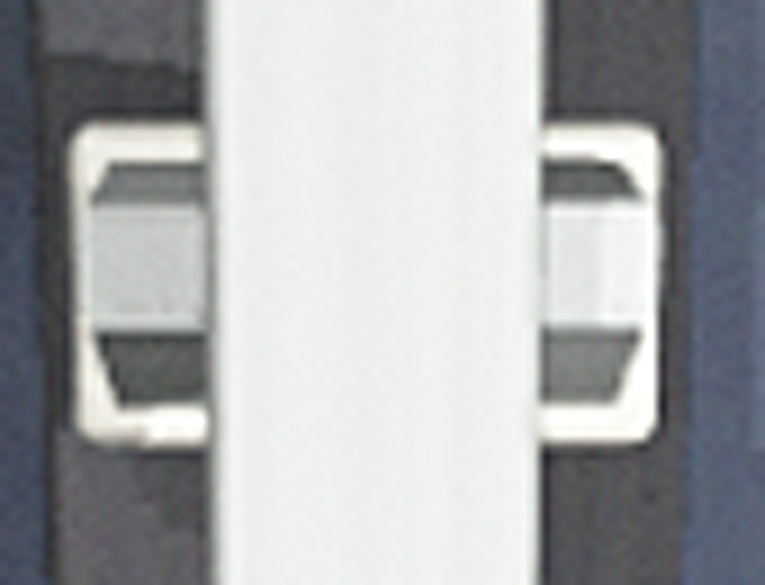

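```bash
python3 - <<'E'
from h import *
f=load('wrist'); g=lambda X,Y,z:onz(f,280+X/9-.5,95+Y/9-.5,z)
A=[g(92,203,.06),g(645,200,.06),g(643,330,.06),g(92,332,.06)]
A=np.array(A); print(A.round(4), 'mean',A.mean(0)); print('len',np.linalg.norm(A[1]-A[0]),'width',np.linalg.norm(A[0]-A[3]),np.linalg.norm(A[1]-A[2]))
d=A[1]-A[0]+A[2]-A[3];print('ang',np.degrees(np.arctan2(d[1],d[0])))
L,R=g(213,265,.078),g(540,265,.078); c=(L+R)/2; print('bar',L,R,np.linalg.norm(L-R),'mid',c)
L2,R2=g(205,10,.078),g(548,10,.078);L3,R3=g(216,575,.078),g(534,575,.078);print('mids',(L2+R2)/2,(L3+R3)/2)
E
```

```text
[[ 0.5535 -0.0413  0.06  ]
 [ 0.5952 -0.0365  0.06  ]
 [ 0.5963 -0.0458  0.06  ]
 [ 0.5542 -0.0506  0.06  ]] mean [ 0.57479696 -0.04356294  0.06      ]
len 0.04202233560048808 width 0.009295579901514809 0.009376617970610424
ang 6.5285043932796745
bar [ 0.56383415 -0.04571942  0.078     ] [ 0.58686061 -0.04318354  0.078     ] 0.023165678835708466 mid [ 0.57534738 -0.04445148  0.078     ]
mids [ 0.5735306  -0.02788327  0.078     ] [ 0.57755934 -0.06562174  0.078     ]
```

```bash

python3 -m inch '[{"fingers":-1,"delta_pos":[0,4,0.1],"twist":[0,0.5,0]},{"fingers":-1,"delta_pos":[0,4.6,0.1],"twist":[0,0,0]},{"fingers":-1,"delta_pos":[2.5,0,0],"twist":[0,0,0]},{"fingers":-1,"delta_pos":[2.5,0,0],"twist":[0,0,0]},{"fingers":-1,"delta_pos":[0,0,0],"twist":[0,0,0]}]'
python3 -c "
from h import *
tooldelta([.5762,-.0446,.092]); 
f=grab('wrist','w16.png')
tooldelta([.5762,-.0446,.092]); 
f=grab('scene','s16.png');cv2.imwrite('pics/s16c.png',cv2.resize(f['pixels'][100:300,180:400],None,fx=3,fy=3))"
```

```text
time: 25.8
tool_pos: [0.5748, -0.0439, 0.1129]
tool_rot: [0.706, -0.038, 0.706, 0.04]
contact_force: [0.1, -0.0, 0.2]
gripper_width: 0.147
tool pos [ 0.5748 -0.0439  0.1129] axes x,y,z: [[0.0, 0.003, -1.0], [-0.11, 0.994, 0.003], [0.994, 0.11, 0.0]] w 0.147 F [ 0.1 -0.   0.2] t 25.8
 delta cm in tool axes [ 2.09 -0.09  0.13]
tool pos [ 0.5761 -0.0444  0.1146] axes x,y,z: [[0.003, 0.002, -1.0], [-0.11, 0.994, 0.002], [0.994, 0.11, 0.003]] w 0.146 F [-0.6  0.4 -0.5] t 25.85
 delta cm in tool axes [ 2.26 -0.03 -0.  ]
```

View pics/w16.png

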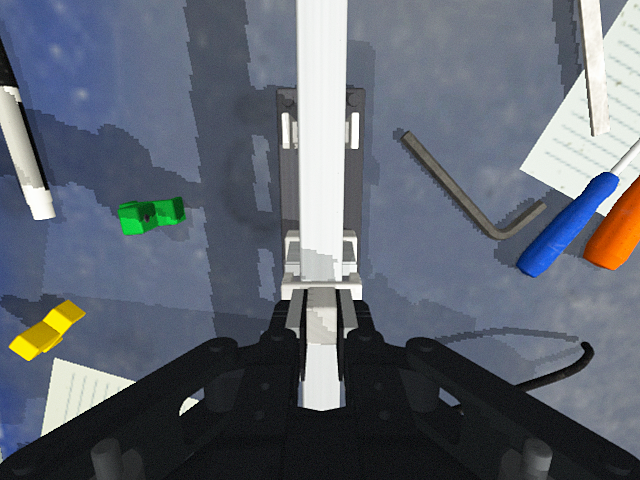

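View pics/s16c.png

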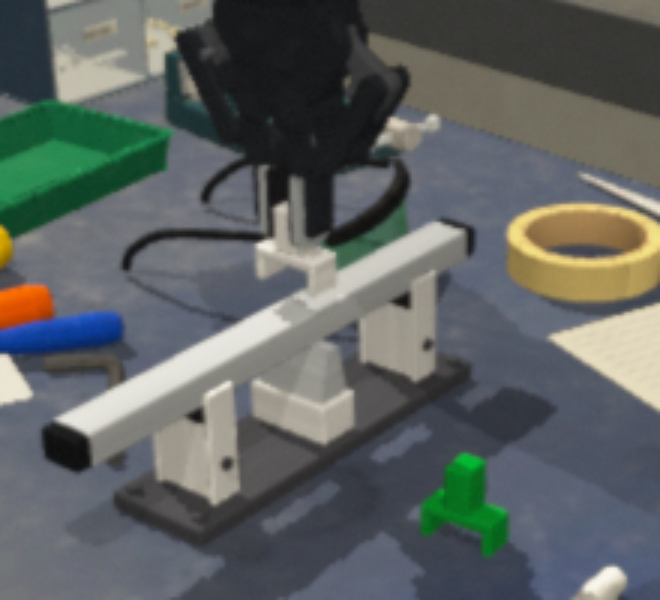

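Rider (legs px 283–361, middle 322) and bar (300–343, middle 322) are centred on each other. I'll lower gently.

```bash

python3 -m inch '[{"fingers":-1,"delta_pos":[0.7,0,0],"twist":[0,0,0]},{"fingers":-1,"delta_pos":[0.6,0,0],"twist":[0,0,0]},{"fingers":-1,"delta_pos":[0.3,0,0],"twist":[0,0,0]},{"fingers":-1,"delta_pos":[0,0,0],"twist":[0,0,0]}]'
python3 -c "
from h import *
tooldelta([.5762,-.0446,.092])
f=grab('scene','s17.png');cv2.imwrite('pics/s17c.png',cv2.resize(f['pixels'][100:300,180:400],None,fx=3,fy=3))"
```

```text
time: 26.4
tool_pos: [0.5784, -0.0453, 0.1015]
tool_rot: [0.708, -0.039, 0.704, 0.039]
contact_force: [-3.6, -0.3, 10.0]
gripper_width: 0.146
tool pos [ 0.5784 -0.0453  0.1015] axes x,y,z: [[0.006, 0.001, -1.0], [-0.11, 0.994, 0.0], [0.994, 0.11, 0.006]] w 0.146 F [-3.6 -0.3 10. ] t 26.4
 delta cm in tool axes [ 0.95  0.09 -0.21]
```

View pics/s17c.png

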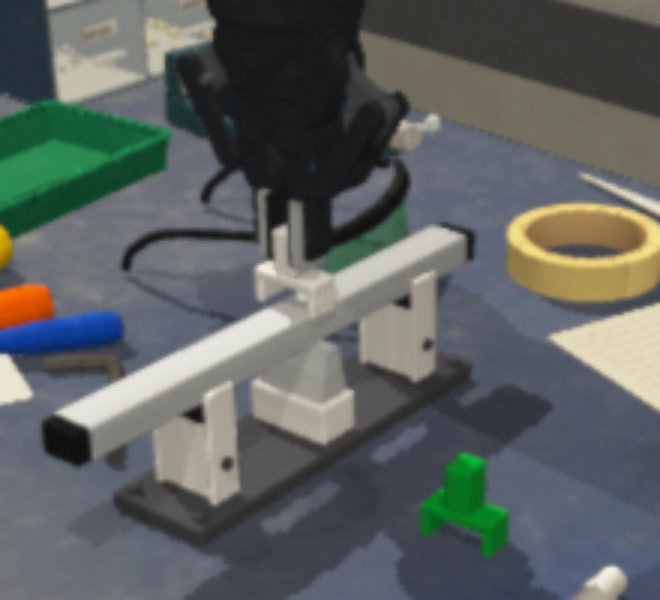

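There is contact at 10 N with the feet at the height of the bar's top, so a foot is sitting on the bar's edge. I'll back up and look.

```bash

python3 -m inch '[{"fingers":-1,"delta_pos":[-0.8,0,0],"twist":[0,0,0]},{"fingers":-1,"delta_pos":[0,0,0],"twist":[0,0,0]},{"fingers":-1,"delta_pos":[0,0,0],"twist":[0,0,0]}]'
python3 -c "
from h import *
tooldelta([.5762,-.0446,.105])
f=grab('wrist');cv2.imwrite('pics/w18c.png',cv2.resize(f['pixels'][210:340,260:390],None,fx=4.6,fy=4.6,interpolation=cv2.INTER_CUBIC))
f=grab('scene');cv2.imwrite('pics/s18c.png',cv2.resize(f['pixels'][150:220,240:320],None,fx=8,fy=8,interpolation=cv2.INTER_CUBIC));tooldelta([.5762,-.0446,.105])
f=bartilt();cv2.imwrite('pics/t18c.png',cv2.resize(f['pixels'][150:260,280:400],None,fx=5,fy=5,interpolation=cv2.INTER_CUBIC))"
```

```text
time: 26.82
tool_pos: [0.5774, -0.0447, 0.1068]
tool_rot: [0.708, -0.038, 0.704, 0.04]
contact_force: [-0.3, -1.4, 0.4]
gripper_width: 0.151
tool pos [ 0.5774 -0.0447  0.1068] axes x,y,z: [[0.004, 0.002, -1.0], [-0.11, 0.994, 0.002], [0.994, 0.11, 0.005]] w 0.151 F [-0.3 -1.4  0.4] t 26.825
 delta cm in tool axes [ 0.18  0.02 -0.11]
tool pos [ 0.5772 -0.0446  0.1066] axes x,y,z: [[0.004, 0.002, -1.0], [-0.11, 0.994, 0.002], [0.994, 0.11, 0.004]] w 0.144 F [1.3 0.8 0. ] t 26.925
 delta cm in tool axes [ 0.16  0.01 -0.1 ]
slope 0.0037 z at edge mm 18.7 s range -0.128 0.14 n 368
```

View pics/w18c.png

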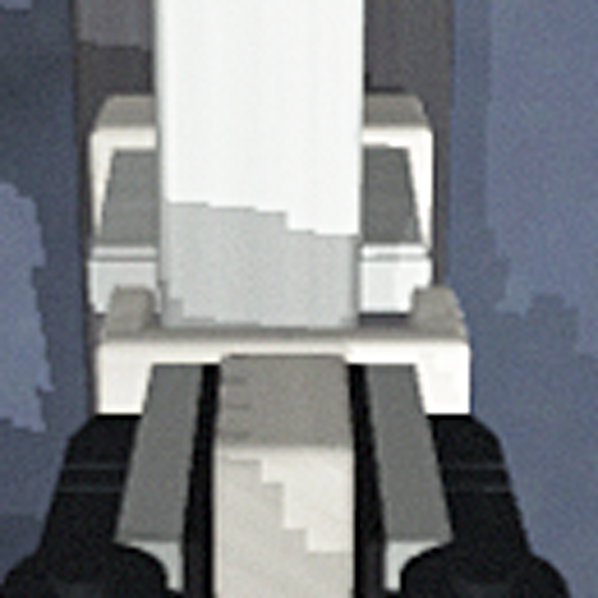

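View pics/s18c.png

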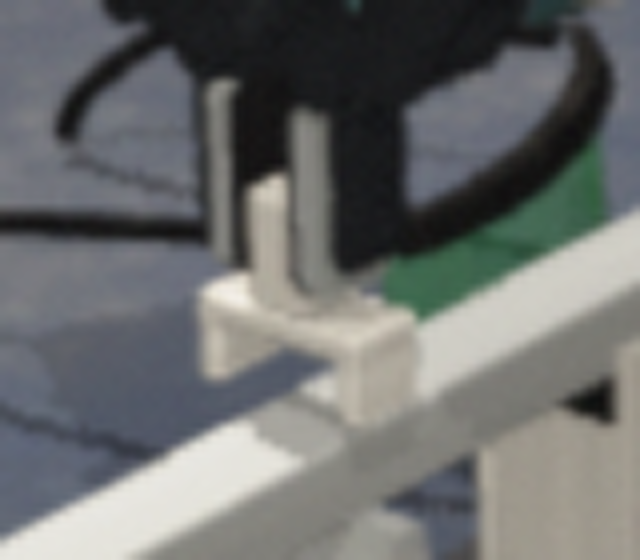

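View pics/t18c.png

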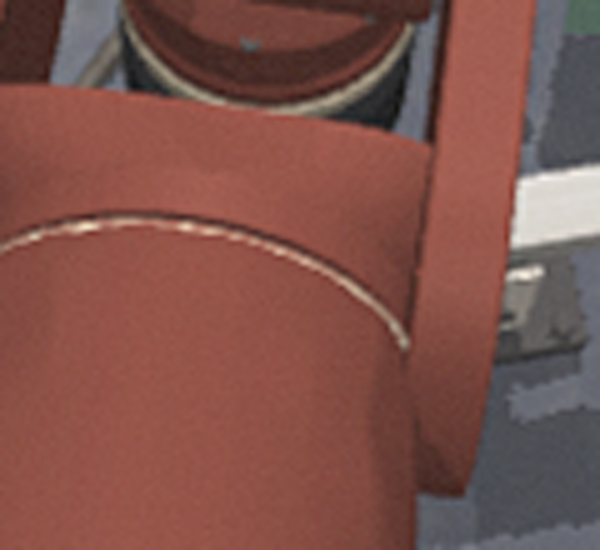

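```bash
python3 - <<'E'
from h import *
f=load('wrist'); g=lambda X,Y,z:onz(f,260+X/4.6-.5,210+Y/4.6-.5,z)
def s(p): d=p-E0; return (d@SX*1000).round(2),(d@SY*1000).round(2)
for Y in (20,150,310): print('bar',s(g(163 if Y>200 else 158,Y,.078)),s(g(358 if Y>200 else 363,Y,.078)))
tz=.1067-.0241
print('saddle top',s(g(98,360,tz+.018)),s(g(468,360,tz+.018)))
print('fin top',s(g(215,450,tz+.042)),s(g(353,450,tz+.042)))
print('crest left/right near corners',s(g(88,250,.06)),s(g(430,245,.06)))
print('tool',s(manip.state()['tool_pos']))
E
```

```text
bar (np.float64(-9.96), np.float64(38.81)) (np.float64(13.04), np.float64(38.72))
bar (np.float64(-10.35), np.float64(23.65)) (np.float64(13.21), np.float64(23.55))
bar (np.float64(-10.27), np.float64(3.94)) (np.float64(12.84), np.float64(3.83))
saddle top (np.float64(-15.35), np.float64(7.4)) (np.float64(23.13), np.float64(7.22))
fin top (np.float64(-2.24), np.float64(9.14)) (np.float64(10.03), np.float64(9.08))
crest left/right near corners (np.float64(-21.21), np.float64(5.13)) (np.float64(23.03), np.float64(5.61))
tool (np.float64(3.23), np.float64(-0.3))
```

```bash
python3 - <<'E'
from h import *
f=load('wrist'); g=lambda X,Y,z:onz(f,260+X/4.6-.5,210+Y/4.6-.5,z)
def s(p): d=p-E0; return (d@SX*1000).round(2),(d@SY*1000).round(2)
tz=.1067-.0241
for Y in (328,335,341): print('saddle +y edge',s(g(150,Y,tz+.018)))
for Y in (353,357): print('fin +y top edge',s(g(285,Y,tz+.042)))
E
```

```text
saddle +y edge (np.float64(-9.85), np.float64(10.95))
saddle +y edge (np.float64(-9.87), np.float64(10.17))
saddle +y edge (np.float64(-9.89), np.float64(9.51))
fin +y top edge (np.float64(4.01), np.float64(18.43))
fin +y top edge (np.float64(4.01), np.float64(18.06))
```

The rider sits 2.5 mm too far in +x relative to the bar, and about 0.5 mm short in y. I'll correct both and lower again.

```bash

python3 -m inch '[{"fingers":-1,"delta_pos":[0,0.05,-0.25],"twist":[0,0.3,0]},{"fingers":-1,"delta_pos":[0,0,0],"twist":[0,0,0]},{"fingers":-1,"delta_pos":[0.3,0,0],"twist":[0,0,0]},{"fingers":-1,"delta_pos":[0.3,0,0],"twist":[0,0,0]},{"fingers":-1,"delta_pos":[0,0,0],"twist":[0,0,0]}]'
python3 -c "
from h import *
tooldelta([.5747,-.0441,.092])
f=grab('wrist');cv2.imwrite('pics/w19c.png',cv2.resize(f['pixels'][210:340,260:390],None,fx=4.6,fy=4.6,interpolation=cv2.INTER_CUBIC))"
```

```text
time: 27.6
tool_pos: [0.5747, -0.0444, 0.1006]
tool_rot: [0.706, -0.038, 0.706, 0.04]
contact_force: [1.0, 1.4, 0.0]
gripper_width: 0.144
tool pos [ 0.5747 -0.0444  0.1006] axes x,y,z: [[-0.001, 0.002, -1.0], [-0.11, 0.994, 0.002], [0.994, 0.11, -0.001]] w 0.144 F [1.  1.4 0. ] t 27.6
 delta cm in tool axes [0.86 0.03 0.01]
```

View pics/w19c.png

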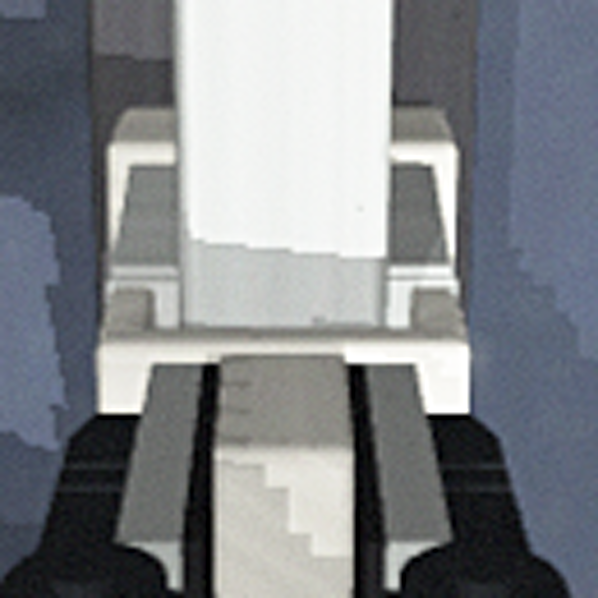

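Now it is symmetric: 28 px of clearance on each side, with the feet already past the bar's top and no force. I'll keep lowering.

```bash

python3 -m inch '[{"fingers":-1,"delta_pos":[0.3,0.02,0],"twist":[0,0,0]},{"fingers":-1,"delta_pos":[0.3,0,0],"twist":[0,0,0]},{"fingers":-1,"delta_pos":[0.1,0,0],"twist":[0,0,0]},{"fingers":-1,"delta_pos":[0,0,0],"twist":[0,0,0]}]'
python3 -m inch '[{"fingers":-1,"delta_pos":[0.1,0,0],"twist":[0,0,0]},{"fingers":-1,"delta_pos":[0,0,0],"twist":[0,0,0]}]'
python3 -c "
from h import *
tooldelta([.5747,-.0441,.0901])
f=grab('wrist');cv2.imwrite('pics/w20c.png',cv2.resize(f['pixels'][210:340,260:390],None,fx=4.6,fy=4.6,interpolation=cv2.INTER_CUBIC))
f=grab('scene');cv2.imwrite('pics/s20c.png',cv2.resize(f['pixels'][100:300,180:400],None,fx=3,fy=3,interpolation=cv2.INTER_CUBIC));bartilt()"
```

```text
time: 28.15
tool_pos: [0.5749, -0.0442, 0.094]
tool_rot: [0.706, -0.038, 0.706, 0.04]
contact_force: [0.4, -0.6, -1.0]
gripper_width: 0.148
time: 28.4
tool_pos: [0.575, -0.0443, 0.0931]
tool_rot: [0.706, -0.038, 0.706, 0.039]
contact_force: [0.2, -0.0, 0.2]
gripper_width: 0.148
tool pos [ 0.575  -0.0443  0.0931] axes x,y,z: [[-0.0, 0.001, -1.0], [-0.11, 0.994, 0.001], [0.994, 0.11, -0.0]] w 0.148 F [ 0.2 -0.   0.2] t 28.4
 delta cm in tool axes [ 0.3   0.02 -0.03]
slope 0.0016 z at edge mm 18.6 s range -0.128 0.14 n 400
```

View pics/w20c.png

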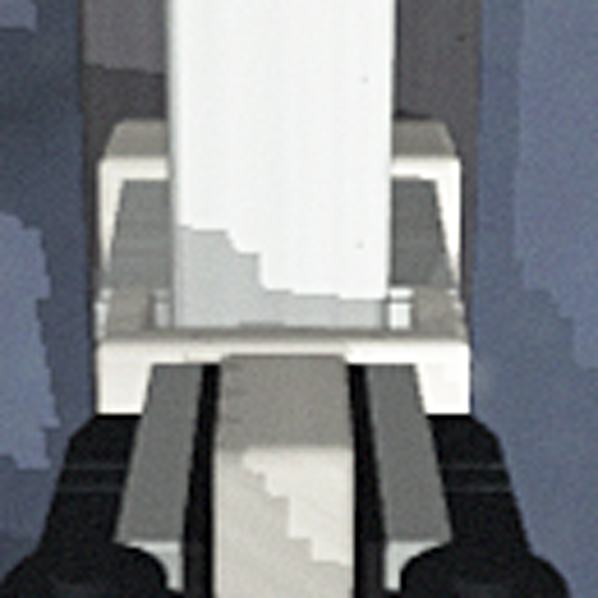

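View pics/s20c.png

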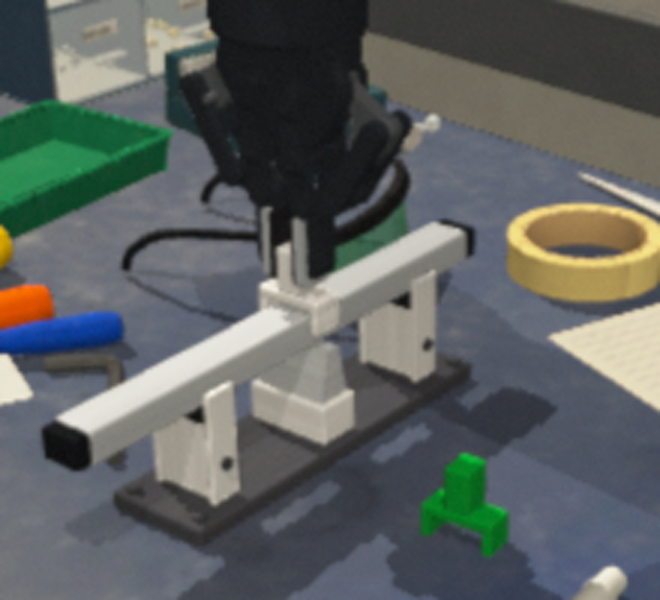

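```bash

python3 -m inch '[{"fingers":-1,"delta_pos":[0.1,0,0],"twist":[0,0,0]},{"fingers":-1,"delta_pos":[0,0,0],"twist":[0,0,0]}]'
python3 -m inch '[{"fingers":-1,"delta_pos":[0.1,0,0],"twist":[0,0,0]},{"fingers":-1,"delta_pos":[0,0,0],"twist":[0,0,0]}]'
python3 -c "
from h import *
tooldelta(None);bartilt()"
```

```text
time: 28.8
tool_pos: [0.5749, -0.0443, 0.092]
tool_rot: [0.706, -0.038, 0.706, 0.04]
contact_force: [-0.1, 0.4, -0.4]
gripper_width: 0.147
time: 29.05
tool_pos: [0.5749, -0.0443, 0.091]
tool_rot: [0.706, -0.038, 0.706, 0.039]
contact_force: [-0.7, 0.7, -1.4]
gripper_width: 0.146
tool pos [ 0.5749 -0.0443  0.091 ] axes x,y,z: [[-0.001, 0.002, -1.0], [-0.11, 0.994, 0.002], [0.994, 0.11, -0.0]] w 0.146 F [-0.7  0.7 -1.4] t 29.05
slope 0.0018 z at edge mm 18.7 s range -0.128 0.14 n 399
```

```bash

python3 -m inch '[{"fingers":-1,"delta_pos":[0.07,0,0],"twist":[0,0,0]},{"fingers":-1,"delta_pos":[0,0,0],"twist":[0,0,0]}]'
python3 -m inch '[{"fingers":-0.3,"delta_pos":[0,0,0],"twist":[0,0,0]},{"fingers":-0.3,"delta_pos":[0,0,0],"twist":[0,0,0]},{"fingers":-0.3,"delta_pos":[0,0,0],"twist":[0,0,0]}]'
python3 -c "
from h import *
tooldelta(None);bartilt()
f=grab('wrist');cv2.imwrite('pics/w21c.png',cv2.resize(f['pixels'][210:340,260:390],None,fx=4.6,fy=4.6,interpolation=cv2.INTER_CUBIC))
f=grab('scene');cv2.imwrite('pics/s21c.png',cv2.resize(f['pixels'][100:300,180:400],None,fx=3,fy=3,interpolation=cv2.INTER_CUBIC));bartilt()"
```

```text
time: 29.35
tool_pos: [0.5749, -0.0443, 0.0904]
tool_rot: [0.706, -0.038, 0.706, 0.04]
contact_force: [0.0, 0.7, 0.3]
gripper_width: 0.149
time: 29.72
tool_pos: [0.5751, -0.0443, 0.0906]
tool_rot: [0.706, -0.038, 0.706, 0.039]
contact_force: [0.0, -0.3, -0.1]
gripper_width: 0.351
tool pos [ 0.5751 -0.0443  0.0906] axes x,y,z: [[-0.0, 0.001, -1.0], [-0.11, 0.994, 0.001], [0.994, 0.11, 0.0]] w 0.351 F [ 0.  -0.3 -0.1] t 29.725
slope -0.0148 z at edge mm 18.4 s range -0.128 0.14 n 400
slope -0.0094 z at edge mm 18.6 s range -0.128 0.14 n 398
```

View pics/w21c.png

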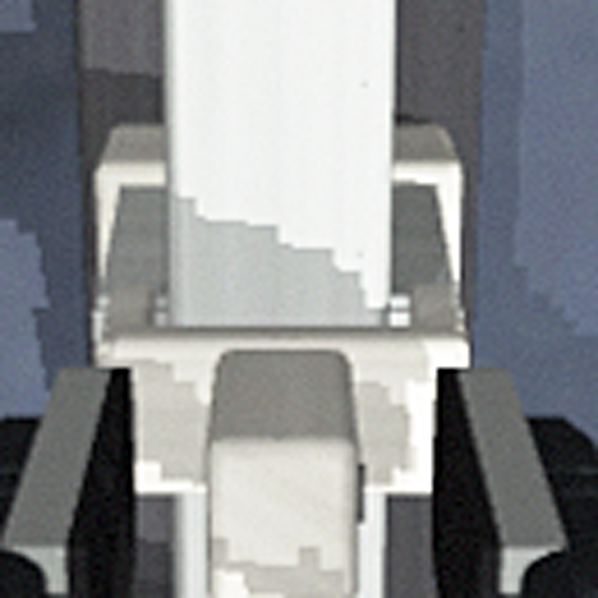

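View pics/s21c.png

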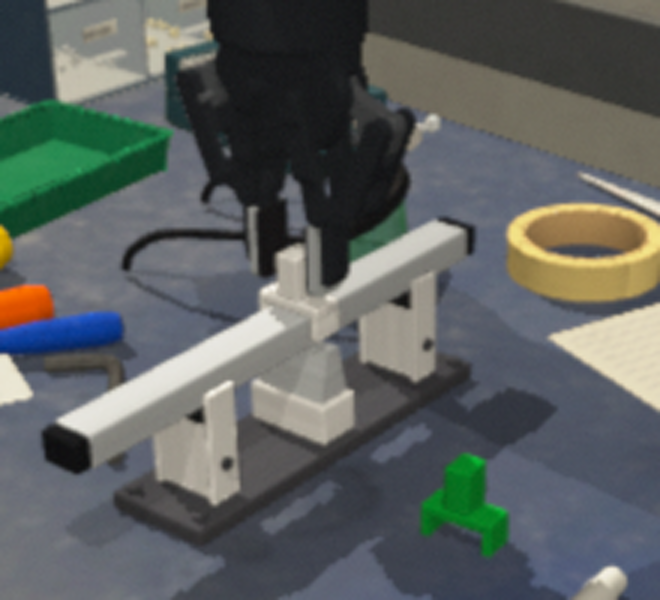

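The rider sits on the bar, astride and released. I'll lift clear, retreat and check.

```bash

python3 -m inch '[{"fingers":-0.2,"delta_pos":[-2,0,0],"twist":[0,0,0]},{"fingers":-0.2,"delta_pos":[-5,0,0],"twist":[0,0,0]},{"fingers":-0.2,"delta_pos":[-5,0,0],"twist":[0,0,0]},{"fingers":-0.2,"delta_pos":[0,-4.5,-1],"twist":[0,0,0]},{"fingers":-0.2,"delta_pos":[0,-4.5,-3],"twist":[0,0,0]}]'
python3 -m inch '[{"fingers":-0.2,"delta_pos":[0,-4,-4],"twist":[0,0,0]},{"fingers":-0.2,"delta_pos":[0,-4,-4],"twist":[0,0,0]},{"fingers":-0.2,"delta_pos":[0,0,0],"twist":[0,0,0]},{"fingers":-0.2,"delta_pos":[0,0,0],"twist":[0,0,0]},{"fingers":-0.2,"delta_pos":[0,0,0],"twist":[0,0,0]}]'
python3 -c "
from h import *
tooldelta(None)
for i in range(14):f=bartilt()
f=load('top');cv2.imwrite('pics/t22c.png',cv2.resize(f['pixels'][160:270,210:420],None,fx=3.7,fy=3.7,interpolation=cv2.INTER_CUBIC))
f=grab('wrist','w22.png')"
```

```text
time: 30.55
tool_pos: [0.5464, -0.1394, 0.2137]
tool_rot: [0.708, -0.04, 0.704, 0.039]
contact_force: [-0.5, -0.1, 0.8]
gripper_width: 0.399
time: 31.18
tool_pos: [0.4753, -0.2258, 0.2108]
tool_rot: [0.706, -0.039, 0.706, 0.04]
contact_force: [-0.5, -0.1, -0.0]
gripper_width: 0.399
tool pos [ 0.4753 -0.2258  0.2108] axes x,y,z: [[0.0, 0.001, -1.0], [-0.112, 0.994, 0.001], [0.994, 0.112, 0.001]] w 0.399 F [-0.5 -0.1 -0. ] t 31.175
slope -0.0124 z at edge mm 18.5 s range -0.128 0.14 n 1661
slope -0.011 z at edge mm 18.6 s range -0.128 0.14 n 1661
slope -0.0097 z at edge mm 18.5 s range -0.128 0.14 n 1655
slope -0.0066 z at edge mm 18.5 s range -0.128 0.14 n 1642
slope -0.0039 z at edge mm 18.5 s range -0.128 0.14 n 1651
slope -0.0021 z at edge mm 18.5 s range -0.128 0.14 n 1635
slope -0.0033 z at edge mm 18.5 s range -0.128 0.14 n 1635
slope -0.0055 z at edge mm 18.5 s range -0.128 0.14 n 1658
slope -0.0077 z at edge mm 18.5 s range -0.128 0.14 n 1640
slope -0.0104 z at edge mm 18.4 s range -0.128 0.14 n 1640
slope -0.0109 z at edge mm 18.5 s range -0.128 0.14 n 1648
slope -0.01 z at edge mm 18.5 s range -0.128 0.14 n 1658
slope -0.0076 z at edge mm 18.5 s range -0.129 0.14 n 1661
slope -0.0054 z at edge mm 18.5 s range -0.128 0.14 n 1645
```

View pics/t22c.png

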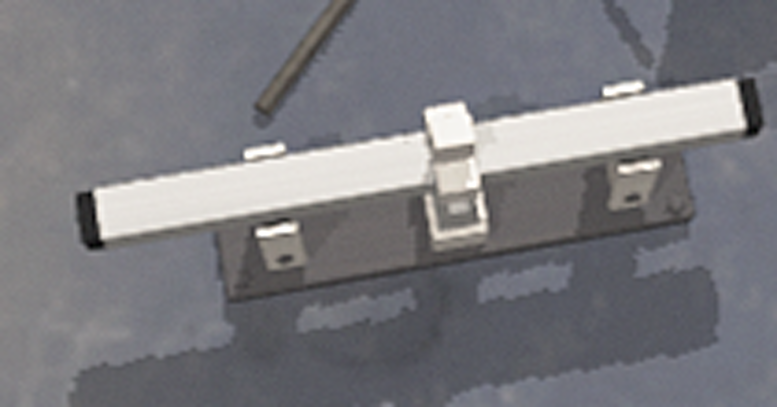

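View pics/w22.png

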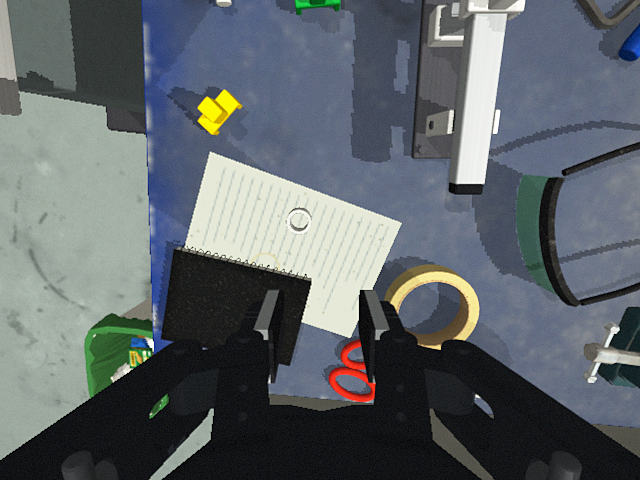

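```bash
python3 - <<'E'
from h import *
f=load('top')
c=f['pixels'][180:235,318:350]; cv2.imwrite('pics/t22d.png',cv2.resize(c,None,fx=10,fy=10,interpolation=cv2.INTER_CUBIC))
E
```

```text
(no output)
```

View pics/t22d.png

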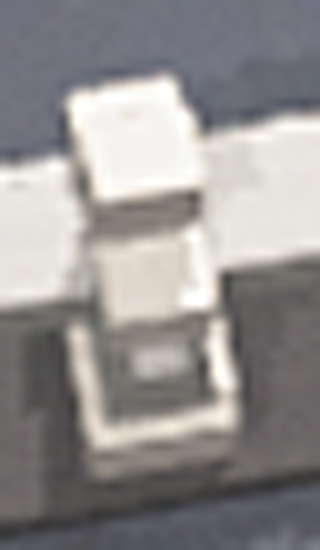

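```bash
python3 - <<'E'
from h import *
f=load('top'); g=lambda X,Y,z:onz(f,318+X/10-.5,180+Y/10-.5,z)
def s(p): d=p-E0; return (d@SX*1000).round(1),(d@SY*1000).round(1)
print('fin top corners',[s(g(*p,.108)) for p in [(68,100),(172,75),(202,182),(98,202)]])
print('saddle near corners',[s(g(*p,.084)) for p in [(98,322),(218,302)]])
print('crest near end',[s(g(*p,.06)) for p in [(132,348),(185,340),(190,372),(135,380)]])
print('block corners', [s(g(*p,.025)) for p in [(88,450),(240,425)]])
P=cloud(f); print([P[180+Y//10,318+X//10].round(4) for X,Y in [(130,140),(145,280),(160,360),(160,430)]])
T=lambda x,y,z:onz(f,210+x/3.7-.5,160+y/3.7-.5,z)
print('cheeks',[s(T(*p,.07)) for p in [(265,152),(624,89),(279,231),(638,167)]])
E
```

```text
fin top corners [(np.float64(10.9), np.float64(9.6)), (np.float64(12.0), np.float64(-7.0)), (np.float64(-5.9), np.float64(-8.4)), (np.float64(-6.2), np.float64(8.0))]
saddle near corners [(np.float64(-18.4), np.float64(10.2)), (np.float64(-18.5), np.float64(-9.1))]
crest near end [(np.float64(-16.9), np.float64(4.3)), (np.float64(-17.1), np.float64(-4.4)), (np.float64(-22.5), np.float64(-4.2)), (np.float64(-22.3), np.float64(4.8))]
block corners [(np.float64(-23.4), np.float64(12.8)), (np.float64(-23.7), np.float64(-13.2))]
[array([ 0.5763, -0.0438,  0.1063]), array([ 0.5602, -0.0445,  0.0838]), array([ 0.5535, -0.0475,  0.0601]), array([ 0.5498, -0.0476,  0.0297])]
cheeks [(np.float64(17.3), np.float64(79.6)), (np.float64(17.6), np.float64(-80.4)), (np.float64(-19.0), np.float64(79.3)), (np.float64(-18.5), np.float64(-79.3))]
```

The rider centre is within about 0.7 mm of the crest centre. Its saddle top reads 83.8 mm against an expected 84 mm, so it is fully down. I'll let the bar settle and do a last check before handing in.

```bash

python3 -m inch '[{"fingers":-0.2,"delta_pos":[0,0,0],"twist":[0,0,0]},{"fingers":-0.2,"delta_pos":[0,0,0],"twist":[0,0,0]},{"fingers":-0.2,"delta_pos":[0,0,0],"twist":[0,0,0]},{"fingers":-0.2,"delta_pos":[0,0,0],"twist":[0,0,0]},{"fingers":-0.2,"delta_pos":[0,0,0],"twist":[0,0,0]}]'
python3 -m inch '[{"fingers":-0.2,"delta_pos":[0,0,0],"twist":[0,0,0]},{"fingers":-0.2,"delta_pos":[0,0,0],"twist":[0,0,0]},{"fingers":-0.2,"delta_pos":[0,0,0],"twist":[0,0,0]},{"fingers":-0.2,"delta_pos":[0,0,0],"twist":[0,0,0]},{"fingers":-0.2,"delta_pos":[0,0,0],"twist":[0,0,0]}]'
python3 -m inch '[{"fingers":-0.2,"delta_pos":[0,0,0],"twist":[0,0,0]},{"fingers":-0.2,"delta_pos":[0,0,0],"twist":[0,0,0]},{"fingers":-0.2,"delta_pos":[0,0,0],"twist":[0,0,0]},{"fingers":-0.2,"delta_pos":[0,0,0],"twist":[0,0,0]},{"fingers":-0.2,"delta_pos":[0,0,0],"twist":[0,0,0]}]'
python3 -c "
from h import *
for i in range(10):bartilt()
print(manip.job_done())"
```

```text
time: 32.55
tool_pos: [0.4745, -0.2266, 0.2102]
tool_rot: [0.706, -0.038, 0.706, 0.04]
contact_force: [-1.3, 0.5, 0.0]
gripper_width: 0.4
time: 33.17
tool_pos: [0.4745, -0.2266, 0.2102]
tool_rot: [0.706, -0.038, 0.706, 0.04]
contact_force: [0.4, 0.1, -0.6]
gripper_width: 0.401
time: 33.8
tool_pos: [0.4745, -0.2266, 0.2102]
tool_rot: [0.706, -0.038, 0.706, 0.039]
contact_force: [0.3, -0.5, -0.2]
gripper_width: 0.4
slope -0.0043 z at edge mm 18.5 s range -0.128 0.14 n 1650
slope -0.0059 z at edge mm 18.5 s range -0.128 0.14 n 1663
slope -0.0065 z at edge mm 18.5 s range -0.128 0.14 n 1661
slope -0.0087 z at edge mm 18.5 s range -0.128 0.14 n 1645
slope -0.0094 z at edge mm 18.5 s range -0.128 0.14 n 1647
slope -0.0088 z at edge mm 18.6 s range -0.128 0.14 n 1667
slope -0.0089 z at edge mm 18.6 s range -0.129 0.14 n 1645
slope -0.0069 z at edge mm 18.5 s range -0.128 0.14 n 1651
slope -0.0057 z at edge mm 18.4 s range -0.128 0.14 n 1639
slope -0.0051 z at edge mm 18.5 s range -0.128 0.14 n 1652
the job is handed in; nothing more can be done
None
```

The bar now rests on the knife edge alone, close to level with both ends free. The aluminium rider sits astride it above the edge, released, and the job was handed in at about 34 s.

I pushed the bar from its low end with closed fingers, at about 4–6 N. The first push went about 1 mm too far, so I pushed it back slightly from the other end. I then placed the rider and withdrew the arm.

**Last checks:**
- **Tilt:** the bar's tilt is about -0.007 rad. A small, fading swing of ±0.003 rad was still there when I handed in, so it is near level rather than exactly level.
- **Rider position:** the rider is within about 0.7 mm of the middle of the crest, and its saddle top reads 83.8 mm against an expected 84 mm, so it is fully down.
- **Clearance:** the arm is well clear of everything, and I saw nothing else moved.

**Failed or disagreed:**
- **First lowering:** one foot of the rider touched the bar's top edge with about 10 N. I backed off, shifted it 2.5 mm and lowered again without force.
- **Crest width:** it measured about 9 mm in the images rather than the stated 6 mm. I used its centre, where the two cameras differ by about 1 mm.

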